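# Hook the jar-holder arm into the slotted rack and load it

### The job

Hook the green holder arm's two claws into the two slots of the upright under the small shelf and press it down until it is fully seated and the red catch springs out over its back plate. Then stand the yellow-capped spice jar upright in the arm's round dish and let go. Leave everything else where it is, including the dark-capped jar on the shelf above.

Things in the scene. Friction and masses are not known exactly. Their poses are not given: they have to be found in the camera images.
- stand_seat (a point): Pale metal slotted upright, 60 mm wide, 410 mm tall, fixed on a dark base plate 105 x 100 x 12 mm. This point, on the middle of its front face 77 mm above the counter, is where holder_back lies when the arm is fully seated (pressed down). x points into the face (the way the claws go in), y along the face, z up; the seated arm sticks out along -x.
- slots (a point): Point on the upright's front face half-way between its two slots, 66 mm above stand_seat, same axes. The slots are 13 mm wide (along y) and 36 mm tall, one from 7 to 43 mm above this point, the other from 7 to 43 mm below it. The sheet is 5 mm thick and hollow behind.
- shelf_edge (a point): Middle of the lower front edge of the fixed shelf on the upright, 75 mm out from the face (along -x), 208 mm above stand_seat; 110 mm wide; ribs under it reach 23 mm lower, up to 60 mm out. It blocks a vertical gripper from the seated arm: lean the gripper back, away from the upright, by about 35 degrees, and take arm and jar at that slant from the start.
- catch (a joint): Red sprung catch, 20 mm wide, that juts 8 mm out of the upright's face 123 to 133 mm above stand_seat. 0 = out (also at the start), 0.008 = pushed in flush. The arm's back plate pushes it in (1.5 N rising to 3.5 N) as the claws go into the slots; it springs out again above the plate once the arm is fully down.
- holder_back (a point): Loose green holder arm (about 0.3 kg), standing free on the counter the way up it will hang. This point is the middle of the bottom edge of the rear face of its back plate (6 mm thick, 40 mm wide, 120 mm tall), on the counter at the start. x points out of the rear face, the way the claws point; z up; the arm extends 148 mm along -x.
- claws (a point): Point on the back plate's rear face half-way between the two claws, 55 mm above holder_back, same axes. Claws 7 mm thick, 14 mm long along x; necks 14 mm high, centred 25 mm above and below this point; tips (last 6 mm) hang 12 mm below the necks. Held 17 mm above seated height the claws go straight into the slots; then the arm goes down 17 mm till the necks rest on the slots' lower edges.
- holder_grip (a point): Point to grip the arm: in the upright web between back plate and dish, 45 mm in front of holder_back and 40 mm above it. The web is 10 mm thick (along y) and runs from 6 to 84 mm in front of holder_back and from 6 to 60 mm above it. Same axes as holder_back. The centre of mass is near this point.
- holder_dish (a point): Centre of the inner floor of the round dish at the arm's end, 114 mm in front of holder_back and 5 mm above it: inside diameter 60 mm, rim 9 mm above this floor, outside diameter 68 mm. Same axes as holder_back.
- jar_mid (a point): Yellow-capped spice jar, round, 44 mm in diameter, 100 mm tall, about 0.11 kg, standing upright on the counter. This point is its centre, 50 mm above its foot; z is up along the jar.
- dark_jar: Dark-capped spice jar, 44 mm in diameter, 106 mm tall, loose on the small upper shelf; origin at its foot. Leave it.
- tape: Roll of tan tape lying flat, 91 mm across, 25 mm tall; origin at its underside. Leave it.
- ketchup: Squeeze bottle with tan cap, 52 x 82 x 192 mm, loose; origin at its foot. Leave it.
- sauce: Dark sauce bottle, 60 mm in diameter, 200 mm tall, loose; origin at its foot. Leave it.

How it is judged:
By the outcome, as a careful person would: the job done as asked, in the order asked, and still so for the second after the job is handed in, with the robot touching nothing.
It also fails if it takes over 61 s, if anything falls off the work surface, if the arm or the gripper's body presses on something with over 40 N, if the wrist force passes 120 N, or if a joint passes its speed limit or range.

### The arm

A 7-joint arm with a two-finger parallel gripper is mounted at the origin on the work surface; the furniture and walls round the work are solid. World frame = base frame: x ahead of the robot, y to its left, z up, the work surface at z = 0. Lengths are in m, angles in rad, forces in N, time in s.
With the tool pointing down it reaches from about 0.425 to 0.925 m from the base axis. Payload 6.8 kg.
Tool frame: the origin (TCP) lies at the very end of the fingers, on their centre line; the grasp point (between the pads) lies 19 mm behind it; z points along the fingers, y is the line along which they close (so a half turn about z gives the same grasp; the last joint's range is limited). The gripper opens to 88 mm and grips with 3 to 60 N. Pads are 20 mm wide; open, the fingers measure 115 mm over their backs; the gripper's body (75 mm by 178 mm) begins 61 mm behind the grasp point.
Start: joints at [-1.38, 0.477, 0.022, 1.555, -0.011, 1.109, -0.083], TCP at [0.199, 0.645, 0.223] pointing down, gripper open.
Joint ranges: [-2.96, 2.96], [-0.34, 2.1], [-1.41, 1.46], [0.24, 2.44], [-1.37, 4.51], [0.17, 1.92], [-2.96, 2.96]. Speed limits (rad/s): [2.39, 2.39, 3.14, 3.14, 3.14, 3.14, 3.14].

### API

Orientations are given as a unit quaternion [x, y, z, w].
In Python, from plant import bot gives the robot as it stands.
- The arm moves only by the tool jog_arm, never from a script. Its argument "series" is one flat list of numbers, 5 for each row, row after row: the closure in counts, from 0 (fully open) to 255 (shut), then the shift along the world's x, y, z in mm, then the turn about the world's z in degrees. In form: [claw, tx, ty, tz, twist, claw, tx, ty, tz, twist, ...]. A call has 1 to 20 rows; each row shifts and turns the commanded pose from where the row before left it; what a row does not reach is not made up. A row lasts 1/12 s, in which the tool goes at most 41.7 mm and 7.16 degrees, less where a joint would pass 70% of its speed; a pose out of reach is approached as far as the arm can. A call with a gripper value outside its range is refused whole. The fingers move at their own pace and stop on an object; the grip force is fixed at half the most. Time passes only in rows, so rows that do not move let the fingers close. It gives the time, the measured TCP pose, the force, the opening and the grip force at its end, in the units of the state.
- bot.get_state(): the state, without advancing time (a new reading comes with each control period).
- bot.capture(name): name is "scene" or "top" or "wrist"; returns the picture (400x640x3 uint8, red, green, blue); there is no depth.
- bot.get_calibration(name): a dict with "mtx" (3x3 intrinsics, pixels), "rvec" (rotation vector, rad) and "tvec" (3), from world to camera coordinates, as OpenCV has them. Camera axes: x right, y down, z forward; pixel columns grow to the right and rows downward; lengths in m; the calibration is good to about 2 mm. The wrist camera is an equidistant fisheye: a pixel r from the principal point sees the ray r / f radians off the axis. A picture is of the moment at which its call begins: read the wrist's pose just before it. get_calibration takes no time and is no camera call; for the wrist camera it gives the pose at the moment of the call.
- bot.sign_off(): hands the job in; it is judged then, once.
Trained networks look in the newest picture that a camera, given by its name, has taken for a name from the list of things; names that differ only in an ending like _2 or _b are one class to them, and where a whole thing is asked for, a point or a joint stands for the part that bears it (a point fixed in the world has none). Each returns a list of dicts, best first, with "confidence" (0 to 1); they miss things now and then, are a little off and sometimes report something else, mostly with a low value. They report only what shows in the picture. A call takes as long as a camera call.
- bot.recognise(query, camera): "xy" ([column, row] in pixels, amid what is visible of it).
- bot.masks_of(query, camera): "region" (400x640 bool, what is visible of it) and "xy" ([column, row] in pixels, amid what is visible of it).
- bot.place_of(query, camera): "xy" ([column, row] in pixels: a listed point, or the origin of a listed thing).
The state is a dict: "t": time; "qpos": joint angles; "joint_vel": joint speeds; "effort": joint torques, N m; "tool_pos": TCP position; "orientation": TCP orientation; "contact_force": force on the tool from outside, world axes, zero at the start; "torque": the same for the moment, N m; "grip_width": finger opening in m; "grasp_force": force on a finger pad.
Only numpy, scipy, OpenCV 4.12 (cv2) and the standard library are available. Lean on these libraries where they do the work, as an engineer would, in place of code of your own. Each camera call takes 0.05 s, during which the arm holds its last target. There are 200 camera calls.

## Working session

There is one attempt and no reset: what is moved stays moved. The work goes in short steps, Python scripts to look and compute and a tool call to move; the robot and the scene stay as the last step left them, time stands still between calls to the robot, and variables do not carry over. Pictures are saved under pics/ and viewed, at most 10 in all, crops included, and the job is handed in when it is done.

Besides the shell and the picture viewer there is one more tool, called as a command line: name --argument value ..., lists and objects as JSON in quotes. jog_arm: Moves the arm, as the interface text tells. Its arguments: {"type":"object","properties":{"series":{"type":"array"}},"required":["series"]}

```bash
mkdir -p pics
cat > h.py <<'E'
import numpy as np, cv2
from plant import bot
from scipy.spatial.transform import Rotation as R
def cal(c):
    k=bot.get_calibration(c); return np.array(k["mtx"],float),np.array(k["rvec"],float).ravel(),np.array(k["tvec"],float).ravel()
def ray(c,xy,K=None):
    M,r,t=K or cal(c); Rm=cv2.Rodrigues(r)[0]
    u=(xy[0]-M[0,2])/M[0,0]; v=(xy[1]-M[1,2])/M[1,1]
    if c=="wrist":
        th=np.hypot(u,v); s=np.sin(th)/max(th,1e-9); d=np.array([u*s,v*s,np.cos(th)])
    else: d=np.array([u,v,1.])
    d=Rm.T@d; return -Rm.T@t,d/np.linalg.norm(d)
def onz(c,xy,z,K=None):
    o,d=ray(c,xy,K); return o+d*(z-o[2])/d[2]
def tri(rs):
    A=sum(np.eye(3)-np.outer(d,d) for o,d in rs); b=sum((np.eye(3)-np.outer(d,d))@o for o,d in rs)
    p=np.linalg.solve(A,b); return p,[np.linalg.norm(np.cross(p-o,d)) for o,d in rs]
def proj(c,p,K=None):
    M,r,t=K or cal(c); q=cv2.Rodrigues(r)[0]@np.asarray(p)+t
    if c=="wrist":
        rr=np.hypot(q[0],q[1]); th=np.arctan2(rr,q[2]); q=np.array([q[0]/rr*th,q[1]/rr*th,1])
    else: q=q/q[2]
    return np.array([M[0,0]*q[0]+M[0,2],M[1,1]*q[1]+M[1,2]])
def save(im,n): cv2.imwrite("pics/"+n,im[...,::-1])
E
python3 - <<'E'
from h import *
np.set_printoptions(precision=4,suppress=True)
s=bot.get_state(); print({k:np.round(v,4) for k,v in s.items()}); print(R.from_quat(s['orientation']).as_matrix())
for c in ["scene","top"]:
    im=bot.capture(c); save(im,c+"0.png")
    print(c, cal(c)[0].round(1).tolist(), ray(c,(320,200)))
P={}
for n in ["stand_seat","slots","shelf_edge","catch","holder_back","claws","holder_grip","holder_dish","jar_mid","dark_jar","tape","ketchup","sauce"]:
    rs=[]
    for c in ["scene","top"]:
        r=bot.place_of(n,c)[:2]
        print(n,c,[(np.round(q["xy"],1).tolist(),round(q["confidence"],2)) for q in r])
        if r: rs.append(ray(c,r[0]["xy"]))
    if len(rs)==2: print("   ->",*tri(rs))
E
```

```text
{'t': np.float64(0.0), 'qpos': array([-1.3801,  0.4777,  0.0223,  1.5564, -0.0115,  1.1093, -0.0831]), 'joint_vel': array([ 0.0009,  0.0028, -0.0004, -0.0001, -0.001 ,  0.0008, -0.0007]), 'effort': array([ -0.0006, -58.284 ,   1.5343, -27.2614,  -0.0543,   0.0169,
         0.0002]), 'tool_pos': array([0.1985, 0.6445, 0.2217]), 'orientation': array([ 0.1488,  0.9889, -0.0009, -0.0001]), 'contact_force': array([-0.5505,  0.3295,  0.6298]), 'torque': array([ 0.0241,  0.01  , -0.0285]), 'grasp_force': np.float64(0.0), 'grip_width': np.float64(0.0881)}
[[-0.9557  0.2943 -0.0004]
 [ 0.2943  0.9557 -0.0017]
 [-0.0001 -0.0017 -1.    ]]
scene [[489.7, 0.0, 318.4], [0.0, 489.7, 195.2], [0.0, 0.0, 1.0]] (array([-0.7316, -0.8024,  0.8613]), array([ 0.7799,  0.4322, -0.4527]))
top [[514.6, 0.0, 319.7], [0.0, 514.6, 192.0], [0.0, 0.0, 1.0]] (array([-0.3927, -0.4165,  1.6645]), array([ 0.4648,  0.1437, -0.8737]))
stand_seat scene [([389.5, 242.2], 0.82)]
stand_seat top [([384.4, 205.5], 0.77)]
   -> [ 0.4943 -0.3739  0.0719] [np.float64(0.005046439608592497), np.float64(0.005046439608592562)]
slots scene [([389.1, 227.7], 0.98)]
slots top [([380.2, 200.7], 0.82), ([300.0, 192.7], 0.17)]
   -> [ 0.4842 -0.364   0.1236] [np.float64(0.0028904540824230816), np.float64(0.0028904540824230044)]
shelf_edge scene [([371.5, 173.5], 0.85)]
shelf_edge top [([365.5, 168.1], 0.75)]
   -> [ 0.4949 -0.2947  0.2819] [np.float64(0.000503769153652316), np.float64(0.0005037691536523461)]Traceback (most recent call last):
  File "<stdin>", line 11, in <module>
ValueError: it knows: claws, dark_jar, holder_back, holder_dish, holder_grip, jar_mid, ketchup, sauce, shelf_edge, slots, stand_seat, tape
```

Run:
```python
from h import *
np.set_printoptions(precision=4,suppress=True)
for n in ["claws","holder_back","holder_grip","holder_dish","jar_mid","dark_jar","tape","ketchup","sauce"]:
    rs=[]
    for c in ["scene","top"]:
        r=bot.place_of(n,c)[:2]
        print(n,c,[(np.round(q["xy"],1).tolist(),round(q["confidence"],2)) for q in r])
        if r: rs.append(ray(c,r[0]["xy"]))
    if len(rs)==2: print("   ->",*tri(rs))
a=cv2.imread("pics/scene0.png");b=cv2.imread("pics/top0.png")
cv2.imwrite("pics/st.png",cv2.resize(np.vstack([a,b]),(480,600)));
```

```text
claws scene [([305.0, 225.6], 0.64)]
claws top [([303.4, 193.1], 0.68)]
   -> [ 0.472  -0.0839  0.0552] [np.float64(0.0030664917381571727), np.float64(0.0030664917381573098)]
holder_back scene [([301.3, 240.7], 0.9), ([372.8, 173.8], 0.21)]
holder_back top [([298.7, 199.6], 0.97)]
   -> [ 0.4788 -0.0629 -0.0136] [np.float64(0.0010007600695789872), np.float64(0.001000760069578959)]
holder_grip scene [([292.8, 227.5], 0.57)]
holder_grip top [([289.4, 194.4], 0.56)]
   -> [ 0.4653 -0.0357  0.0362] [np.float64(0.0009530643069453494), np.float64(0.0009530643069454647)]
holder_dish scene [([278.6, 228.2], 0.94), ([371.1, 174.8], 0.4)]
holder_dish top [([273.9, 194.6], 0.94)]
   -> [0.4592 0.0208 0.0191] [np.float64(0.0036431383511544265), np.float64(0.003643138351154414)]
jar_mid scene [([292.6, 225.8], 0.74), ([251.1, 210.4], 0.69)]
jar_mid top [([242.1, 181.2], 0.52)]
   -> [ 0.5523  0.1122 -0.0439] [np.float64(0.07809915963278233), np.float64(0.07809915963278255)]
dark_jar scene [([382.3, 171.4], 0.98)]
dark_jar top [([378.1, 172.8], 0.71)]
   -> [ 0.4723 -0.3377  0.3071] [np.float64(0.001604492262001177), np.float64(0.0016044922620012823)]
tape scene [([228.2, 212.8], 0.79)]
tape top [([220.4, 176.5], 0.73)]
   -> [0.4796 0.2488 0.0066] [np.float64(0.0017301813784849488), np.float64(0.0017301813784851446)]
ketchup scene [([427.8, 299.3], 0.86)]
ketchup top [([418.9, 254.9], 0.62)]
   -> [ 0.3825 -0.5359 -0.0055] [np.float64(0.00027707413215491595), np.float64(0.0002770741321548262)]
sauce scene [([458.6, 290.7], 0.82)]
sauce top [([438.2, 237.7], 0.67)]
   -> [ 0.4735 -0.5943 -0.0136] [np.float64(0.004509295770133514), np.float64(0.004509295770133469)]
```

View pics/scene0.png

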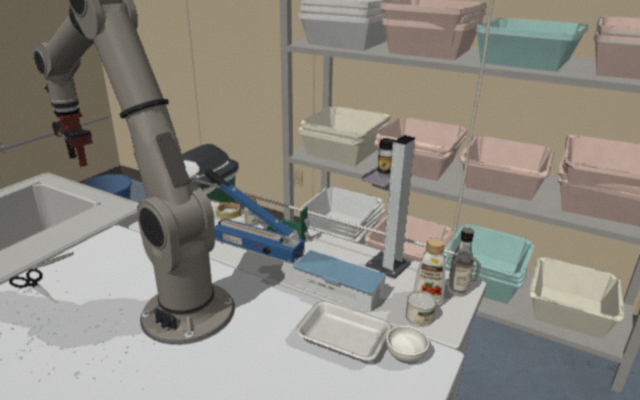

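View pics/top0.png

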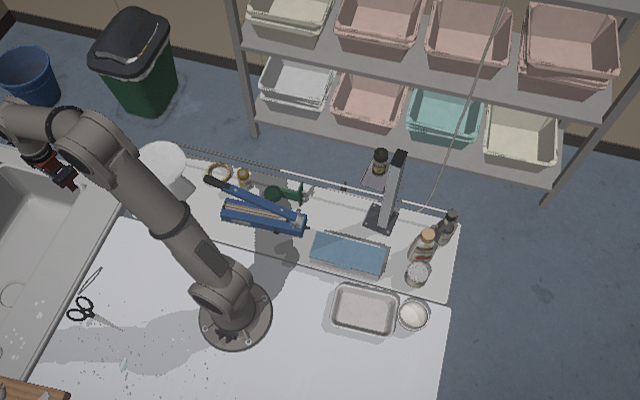

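jog_arm --series '[0,0,0,0,7,0,0,0,0,7,0,0,0,0,7,0,0,0,0,7,0,0,0,0,7,0,0,0,0,7,0,0,0,0,7,0,0,0,0,7,0,0,0,0,7,0,0,0,0,7,0,0,0,0,7,0,0,0,0,7,0,0,0,0,6]'

```text
t: 2.38
tool_pos: [0.1988, 0.6451, 0.2226]
orientation: [-0.596, 0.803, -0.0, -0.0]
contact_force: [0.2, 0.1, -0.5]
grip_width: 0.0877
grasp_force: 0.0
```

Run:
```python
from h import *
np.set_printoptions(precision=4,suppress=True)
s=bot.get_state(); print({k:np.round(v,4) for k,v in s.items()}); print(R.from_quat(s['orientation']).as_matrix())
```

```text
{'t': np.float64(2.3833), 'qpos': array([-1.1469,  0.4974, -0.3116,  1.5368,  0.1623,  1.133 ,  1.3566]), 'joint_vel': array([ 0.1791,  0.0288, -0.2614, -0.0129,  0.1388,  0.0293,  1.1167]), 'effort': array([ -1.1182, -59.2023,  -2.5573, -27.1874,  -0.1519,   0.0407,
        -1.3104]), 'tool_pos': array([0.1988, 0.6451, 0.2226]), 'orientation': array([-0.5964,  0.8027, -0.    , -0.    ]), 'contact_force': array([ 0.2359,  0.1392, -0.5137]), 'torque': array([0.0766, 0.0598, 0.0341]), 'grasp_force': np.float64(0.0), 'grip_width': np.float64(0.0877)}
[[-0.2887 -0.9574  0.    ]
 [-0.9574  0.2887 -0.    ]
 [ 0.     -0.     -1.    ]]
```

jog_arm --series '[0,12,39,0,0,0,12,39,0,0,0,12,39,0,0,0,12,39,0,0,0,12,39,0,0,0,12,39,0,0,0,12,39,0,0,0,12,39,0,0]'

```text
t: 3.05
tool_pos: [0.2865, 0.9158, 0.2167]
orientation: [-0.587, 0.81, 0.005, -0.007]
contact_force: [2.1, -0.5, -1.3]
grip_width: 0.0875
grasp_force: 0.0
```

```bash
cat > st.py <<'E'
from h import *
np.set_printoptions(precision=4,suppress=True)
s=bot.get_state(); m=R.from_quat(s['orientation']).as_matrix()
az=lambda v:np.degrees(np.arctan2(v[1],v[0])).round(2)
print(s['t'],'q',s['qpos'],'p',np.array(s['tool_pos']),'z',m[:,2],'tilt',np.degrees(np.arccos(-m[2,2])).round(2),'tiltaz',az(m[:,2]),'y',m[:,1],az(m[:,1]),'f',s['contact_force'],'w',s['grip_width'],'gf',s['grasp_force'])
E
python3 st.py
```

```text
3.05 q [-1.3162  1.1213 -0.0568  0.3835  0.0348  1.6421  1.4865] p [0.2865 0.9158 0.2167] z [-0.0172 -0.0009 -0.9999] tilt 0.98 tiltaz -177.12 y [-0.9502  0.3112  0.016 ] 161.87 f [ 2.0652 -0.464  -1.3388] w 0.0875377106742077 gf 0.0
```

jog_arm --series '[0,12,39,0,0,0,12,39,0,0,0,12,39,0,0,0,12,39,0,0]'

```text
t: 3.38
tool_pos: [0.325, 0.9202, 0.2027]
orientation: [-0.558, 0.83, 0.009, -0.009]
contact_force: [0.2, -0.7, 0.0]
grip_width: 0.0876
grasp_force: 0.0
```

```bash
python3 st.py
```

```text
3.3833 q [-1.3647  1.2372  0.6969  0.2784 -0.6818  1.691   1.5646] p [0.325  0.9202 0.2027] z [-0.0246  0.0054 -0.9997] tilt 1.45 tiltaz 167.63 y [-0.9254  0.3782  0.0249] 157.77 f [ 0.2176 -0.6561  0.0141] w 0.08760615097372075 gf 0.0
```

jog_arm --series '[0,-11,-35,20,0,0,-11,-35,20,0,0,-6,-20,35,0,0,-6,-20,35,0,0,0,0,41,0,0,0,0,41,0,0,0,0,41,0,0,0,0,41,0,0,0,0,41,0,0,0,0,41,0,0,0,0,41,0,0,0,0,41,0]'

```text
t: 4.38
tool_pos: [0.2814, 0.8322, 0.5097]
orientation: [-0.568, 0.821, 0.045, 0.033]
contact_force: [0.4, -0.2, 0.0]
grip_width: 0.0879
grasp_force: 0.0
```

```bash
python3 st.py
```

```text
4.3833 q [-1.3403  0.8846  0.2702  0.2416 -0.2632  1.9151  1.4991] p [0.2814 0.8322 0.5097] z [ 0.0035  0.1114 -0.9938] tilt 6.4 tiltaz 88.19 y [-0.9356  0.3512  0.0361] 159.43 f [ 0.3663 -0.1781  0.0472] w 0.08790836550391054 gf 0.0
```

jog_arm --series '[0,0,0,41,0,0,0,0,41,0,0,0,0,41,0,0,0,0,41,0,0,0,0,41,0,0,0,0,41,0]'

```text
t: 4.88
tool_pos: [0.2696, 0.7802, 0.6627]
orientation: [-0.558, 0.818, 0.094, 0.108]
contact_force: [-0.3, -0.3, -0.0]
grip_width: 0.0877
grasp_force: 0.0
```

```bash
python3 st.py
```

```text
4.8833 q [-1.3652  0.7092  0.3563  0.2417 -0.3013  1.9152  1.4992] p [0.2696 0.7802 0.6627] z [ 0.0721  0.2747 -0.9588] tilt 16.5 tiltaz 75.3 y [-0.9323  0.3601  0.0331] 158.88 f [-0.2747 -0.263  -0.0481] w 0.0877377492274734 gf 0.0
```

jog_arm --series '[0,0,0,41,0,0,0,0,41,0,0,0,0,41,0,0,0,0,41,0,0,0,0,41,0,0,0,0,41,0,0,0,0,41,0,0,0,0,41,0,0,0,0,41,0]'

```text
t: 5.63
tool_pos: [0.2326, 0.6793, 0.8458]
orientation: [-0.543, 0.798, 0.166, 0.202]
contact_force: [-0.8, -0.1, -0.1]
grip_width: 0.0879
grasp_force: 0.0
```

```bash
python3 st.py
```

```text
5.6333 q [-1.4533  0.4905  0.6368  0.2414 -0.4807  1.9154  1.5182] p [0.2326 0.6793 0.8458] z [ 0.1416  0.4839 -0.8636] tilt 30.28 tiltaz 73.69 y [-0.9339  0.3547  0.0456] 159.2 f [-0.8044 -0.0996 -0.0801] w 0.08794491208991465 gf 0.0
```

jog_arm --series '[0,-20,6,34,0,0,-20,6,34,0]'

```text
t: 5.8
tool_pos: [0.1874, 0.6709, 0.8744]
orientation: [-0.539, 0.794, 0.179, 0.218]
contact_force: [-0.6, -0.2, 0.4]
grip_width: 0.0881
grasp_force: 0.0
```

```bash
python3 st.py
```

```text
5.8 q [-1.5597  0.4589  0.7465  0.2416 -0.5127  1.9153  1.4761] p [0.1874 0.6709 0.8744] z [ 0.1527  0.5182 -0.8415] tilt 32.7 tiltaz 73.58 y [-0.9336  0.3549  0.0491] 159.19 f [-0.6177 -0.1564  0.3506] w 0.08810585111817529 gf 0.0
```

jog_arm --series '[0,35,-10,20,0,0,35,-10,20,0,0,35,-10,20,0]'

```text
t: 6.05
tool_pos: [0.2828, 0.6232, 0.8933]
orientation: [-0.538, 0.788, 0.19, 0.232]
contact_force: [-0.3, 0.2, 0.2]
grip_width: 0.0873
grasp_force: 0.0
```

```bash
python3 st.py
```

```text
6.05 q [-1.3741  0.4469  0.8825  0.2423 -0.7447  1.9152  1.628 ] p [0.2828 0.6232 0.8933] z [ 0.1615  0.5484 -0.8205] tilt 34.86 tiltaz 73.59 y [-0.9357  0.3493  0.0493] 159.53 f [-0.2738  0.1671  0.2092] w 0.08732189287888122 gf 0.0
```

jog_arm --series '[0,26,-26,-15,0,0,26,-26,-15,0,0,26,-26,-15,0,0,28,-28,-10,0,0,28,-28,0,0,0,28,-28,0,0,0,28,-28,0,0,0,28,-28,0,0,0,28,-28,0,0,0,28,-28,0,0,0,28,-28,0,0,0,28,-28,0,0]'

```text
t: 7.05
tool_pos: [0.578, 0.3351, 0.8356]
orientation: [-0.537, 0.792, 0.185, 0.226]
contact_force: [0.3, 0.1, -0.7]
grip_width: 0.0879
grasp_force: 0.0
```

```bash
python3 st.py
```

```text
7.05 q [-0.5844  0.3858  0.4926  0.4695 -0.7628  1.9133  2.1942] p [0.578  0.3351 0.8356] z [ 0.1595  0.5349 -0.8297] tilt 33.93 tiltaz 73.4 y [-0.9331  0.356   0.0502] 159.12 f [ 0.3315  0.0992 -0.7358] w 0.08793743301852672 gf 0.0
```

jog_arm --series '[0,0,0,41,0,0,0,0,41,0,0,0,0,41,0,0,0,0,41,0]'

```text
t: 7.38
tool_pos: [0.5621, 0.3704, 0.8502]
orientation: [-0.562, 0.777, 0.159, 0.236]
contact_force: [-0.2, 1.8, -0.2]
grip_width: 0.0878
grasp_force: 0.0
```

```bash
python3 st.py
```

```text
7.3833 q [-0.4228  0.4075 -0.2457  0.3341 -0.227   1.9143  2.0666] p [0.5621 0.3704 0.8502] z [ 0.1875  0.5114 -0.8386] tilt 33.01 tiltaz 69.86 y [-0.9478  0.3184 -0.0178] 161.43 f [-0.2019  1.7927 -0.2163] w 0.0878441521126812 gf 0.0
```

jog_arm --series '[0,0,0,-12,-7,0,0,0,-12,-7,0,0,0,-12,-7,0,0,0,-12,-7,0,0,0,0,-7,0,0,0,0,-7,0,0,0,0,-7,0,0,0,0,-7,0,0,0,0,-7]'

```text
t: 8.13
tool_pos: [0.5604, 0.3696, 0.8045]
orientation: [-0.07, 0.956, 0.012, 0.285]
contact_force: [1.3, -0.2, -0.3]
grip_width: 0.088
grasp_force: 0.0
```

```bash
python3 st.py
```

```text
8.1333 q [-0.8082  0.2323 -0.0945  0.7269  0.4231  1.7311  0.9876] p [0.5604 0.3696 0.8045] z [ 0.5439  0.0626 -0.8368] tilt 33.19 tiltaz 6.56 y [-0.141   0.9899 -0.0176] 98.11 f [ 1.3188 -0.1777 -0.3456] w 0.08796064963913464 gf 0.0
```

jog_arm --series '[0,0,0,41,0,0,0,0,41,0,0,0,0,41,0,0,0,0,41,0]'

```text
t: 8.47
tool_pos: [0.5882, 0.3489, 0.8472]
orientation: [-0.045, 0.963, 0.035, 0.265]
contact_force: [2.1, -0.1, -0.9]
grip_width: 0.0878
grasp_force: 0.0
```

```bash
python3 st.py
```

```text
8.4667 q [-0.9307  0.3812  0.4761  0.4113  0.007   1.875   1.1397] p [0.5882 0.3489 0.8472] z [ 0.5066  0.0912 -0.8573] tilt 30.98 tiltaz 10.2 y [-0.106   0.9934  0.043 ] 96.09 f [ 2.0643 -0.0661 -0.865 ] w 0.0877504784368878 gf 0.0
```

jog_arm --series '[0,0,-38,-14,0,0,0,-38,-14,0,0,0,-38,-14,0,0,2,-41,0,0,0,2,-41,0,0,0,2,-41,0,0,0,2,-41,0,0,0,2,-41,0,0,0,2,-41,0,0,0,2,-41,0,0,0,2,-41,0,0,0,2,-41,0,0,0,0,0,36,0,0,0,0,36,0]'

```text
t: 9.63
tool_pos: [0.6071, -0.1376, 0.8545]
orientation: [-0.039, 0.964, 0.029, 0.26]
contact_force: [1.6, 1.3, 0.8]
grip_width: 0.0879
grasp_force: 0.0
```

```bash
python3 st.py
```

```text
9.6333 q [-0.1456  0.2533  0.697   0.5962 -0.4943  1.8584  1.8887] p [ 0.6071 -0.1376  0.8545] z [ 0.4996  0.076  -0.8629] tilt 30.35 tiltaz 8.65 y [-0.0894  0.9953  0.036 ] 95.13 f [1.5849 1.3042 0.8283] w 0.08787269761129997 gf 0.0
```

jog_arm --series '[0,0,0,41,0,0,0,0,41,0]'

```text
t: 9.8
tool_pos: [0.6112, -0.1229, 0.8719]
orientation: [-0.05, 0.963, 0.025, 0.263]
contact_force: [2.1, 0.4, -1.0]
grip_width: 0.0876
grasp_force: 0.0
```

```bash
python3 st.py
```

```text
9.8 q [ 0.0512  0.2738  0.304   0.4731 -0.3332  1.8968  1.8089] p [ 0.6112 -0.1229  0.8719] z [ 0.5044  0.075  -0.8602] tilt 30.66 tiltaz 8.45 y [-0.1093  0.9938  0.0225] 96.28 f [ 2.0817  0.3768 -0.9619] w 0.08757572373654603 gf 0.0
```

jog_arm --series '[0,0,0,41,0,0,0,0,41,0]'

```text
t: 9.97
tool_pos: [0.6144, -0.0967, 0.8992]
orientation: [-0.072, 0.956, -0.004, 0.286]
contact_force: [1.6, 1.1, -0.9]
grip_width: 0.0879
grasp_force: 0.0
```

```bash
python3 st.py
```

```text
9.9667 q [ 0.1318  0.2785 -0.0651  0.3844 -0.0603  1.9036  1.7584] p [ 0.6144 -0.0967  0.8992] z [ 0.5468  0.0343 -0.8366] tilt 33.22 tiltaz 3.59 y [-0.135   0.9897 -0.0477] 97.77 f [ 1.6004  1.0656 -0.9005] w 0.08794114647182377 gf 0.0
```

jog_arm --series '[0,0,0,-10,-7,0,0,0,-10,-7,0,0,0,-10,-7,0,0,0,0,-7,0,0,0,0,-7,0,0,0,0,-7,0,0,0,0,-7,0,0,0,0,-7,0,0,0,0,-7,0,0,0,0,-7,0,0,0,0,0]'

```text
t: 10.88
tool_pos: [0.6245, -0.1132, 0.8436]
orientation: [0.346, 0.899, -0.126, 0.236]
contact_force: [0.1, -0.8, 0.3]
grip_width: 0.088
grasp_force: 0.0
```

```bash
python3 st.py
```

```text
10.8833 q [-0.5077  0.3609  0.8746  0.5262  0.0169  1.9142  1.114 ] p [ 0.6245 -0.1132  0.8436] z [ 0.338  -0.39   -0.8565] tilt 31.07 tiltaz -49.08 y [ 0.682   0.7287 -0.0627] 46.9 f [ 0.1067 -0.8237  0.3337] w 0.08796460909779423 gf 0.0
```

jog_arm --series '[0,0,0,30,0,0,0,0,30,0,0,0,0,0,0]'

```text
t: 11.13
tool_pos: [0.6147, -0.1155, 0.8682]
orientation: [0.339, 0.897, -0.122, 0.256]
contact_force: [-0.8, -0.5, 0.1]
grip_width: 0.0882
grasp_force: 0.0
```

```bash
python3 st.py
```

```text
11.1333 q [-0.5571  0.3841  1.1182  0.4906 -0.1539  1.9155  1.1889] p [ 0.6147 -0.1155  0.8682] z [ 0.3764 -0.3917 -0.8396] tilt 32.9 tiltaz -46.14 y [ 0.6698  0.7412 -0.0454] 47.9 f [-0.8454 -0.4914  0.1476] w 0.08820100236241238 gf 0.0
```

jog_arm --series '[0,0,0,30,0,0,0,0,30,0,0,0,0,30,0,0,0,0,0,0]'

```text
t: 11.47
tool_pos: [0.5966, -0.1234, 0.9066]
orientation: [0.333, 0.89, -0.121, 0.289]
contact_force: [-0.9, -1.2, 0.9]
grip_width: 0.088
grasp_force: 0.0
```

```bash
python3 st.py
```

```text
11.4667 q [-0.5522  0.36    1.1481  0.4355 -0.1655  1.9154  1.2125] p [ 0.5966 -0.1234  0.9066] z [ 0.433  -0.4074 -0.8041] tilt 36.48 tiltaz -43.26 y [ 0.6617  0.7494 -0.0234] 48.56 f [-0.8672 -1.1519  0.8709] w 0.08804487885169157 gf 0.0
```

jog_arm --series '[0,0,0,30,0,0,0,0,25,0,0,0,0,0,0]'

```text
t: 11.72
tool_pos: [0.5876, -0.1265, 0.9271]
orientation: [0.328, 0.885, -0.122, 0.307]
contact_force: [-0.7, -1.3, -0.0]
grip_width: 0.0877
grasp_force: 0.0
```

```bash
python3 st.py
```

```text
11.7167 q [-0.5453  0.3506  1.1647  0.401  -0.1769  1.9153  1.2263] p [ 0.5876 -0.1265  0.9271] z [ 0.4632 -0.4174 -0.7818] tilt 38.57 tiltaz -42.03 y [ 0.6559  0.7547 -0.0144] 49.01 f [-0.7183 -1.2586 -0.0054] w 0.08767411655707041 gf 0.0
```

jog_arm --series '[0,-7,12,-38,0,0,-7,12,-38,0,0,-7,12,-38,0,0,-7,12,-38,0,0,-7,12,-38,-4,0,-7,12,-38,-4,0,-7,15,-37,-4,0,-7,15,-37,-4,0,-7,15,-37,-4,0,-7,15,-37,-4,0,-7,15,-37,-4,0,-7,15,-37,-4,0,-7,15,-37,-4,0,-7,15,-37,-4,0,-7,15,-37,0,0,0,0,0,0]'

```text
t: 13.05
tool_pos: [0.4881, 0.0236, 0.554]
orientation: [0.572, 0.757, -0.191, 0.252]
contact_force: [-0.9, 1.6, -0.5]
grip_width: 0.0877
grasp_force: 0.0
```

```bash
python3 st.py
python3 - <<'E'
from h import *
np.set_printoptions(precision=4,suppress=True)
im=bot.capture("wrist"); save(im,"w1.png"); K=cal("wrist"); print(K[0], -cv2.Rodrigues(K[1])[0].T@K[2])
Z={"claws":.055,"holder_back":0,"holder_grip":.04,"holder_dish":.005,"jar_mid":.05,"stand_seat":.077,"slots":.143}
for n,z in Z.items():
    for q in bot.place_of(n,"wrist")[:2]: print(n,np.round(q["xy"],1),round(q["confidence"],2),onz("wrist",q["xy"],z,K))
for n,pp in {"claws":[(305,225.6),(303.4,193.1)],"holder_back":[(301.3,240.7),(298.7,199.6)],"holder_grip":[(292.8,227.5),(289.4,194.4)],"holder_dish":[(278.6,228.2),(273.9,194.6)],"jar_mid":[(251.1,210.4),(242.1,181.2)],"stand_seat":[(389.5,242.2),(384.4,205.5)],"slots":[(389.1,227.7),(380.2,200.7)]}.items():
    print(n,[onz(c,p,Z[n])[:2] for c,p in zip(("scene","top"),pp)])
E
```

```text
13.05 q [-1.5217 -0.0509  0.9079  1.6122  0.6555  1.7644 -0.2794] p [0.4881 0.0236 0.554 ] z [ 0.163  -0.5784 -0.7993] tilt 36.94 tiltaz -74.26 y [ 0.962   0.2729 -0.0013] 15.84 f [-0.8726  1.5861 -0.4536] w 0.08771049398423493 gf 0.0
[[309.7069   0.     316.459 ]
 [  0.     309.7069 197.0933]
 [  0.       0.       1.    ]] [0.4457 0.1801 0.6379]
claws [288.1  33.1] 0.64 [ 0.4645 -0.0825  0.055 ]
claws [267.3 143. ] 0.58 [ 0.4776 -0.3993  0.055 ]
holder_back [291.6  21.3] 0.97 [ 0.467  -0.0776  0.    ]
holder_grip [291.8  10.1] 0.58 [ 0.4603 -0.0373  0.04  ]
stand_seat [270.3 142.1] 0.86 [ 0.4833 -0.3724  0.077 ]
slots [263.8 162.8] 0.56 [ 0.4749 -0.3799  0.143 ]
claws [array([ 0.4698, -0.0817]), array([ 0.4741, -0.0862])]
holder_back [array([ 0.4591, -0.0738]), array([ 0.4723, -0.0666])]
holder_grip [array([ 0.4605, -0.0399]), array([ 0.4626, -0.0359])]
holder_dish [array([0.482 , 0.0321]), array([0.464 , 0.0273])]
jar_mid [array([0.4717, 0.1393]), array([0.4615, 0.146 ])]
stand_seat [array([ 0.4823, -0.373 ]), array([ 0.4944, -0.3784])]
slots [array([ 0.4545, -0.3776]), array([ 0.4715, -0.3622])]
```

View pics/w1.png

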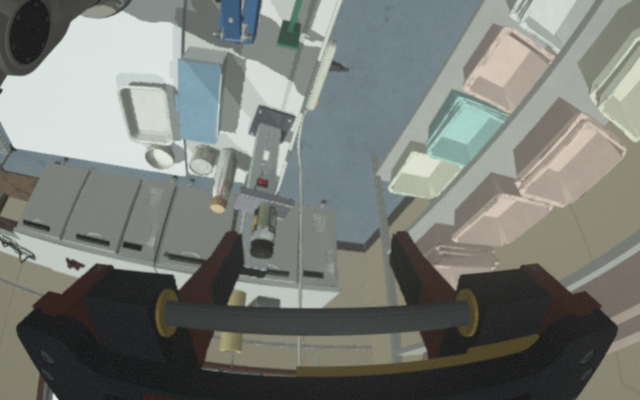

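Run:
```python
import cv2,numpy as np
a=cv2.imread("pics/scene0.png")[150:275,190:390];b=cv2.imread("pics/top0.png")[130:255,190:390]
f=lambda i:cv2.resize(i,(480,300),interpolation=cv2.INTER_CUBIC)
a=cv2.resize(a[:,:],(480,300),interpolation=cv2.INTER_CUBIC)
cv2.imwrite("pics/c1.png",np.vstack([a,f(b)]))
```

```text
(no output)
```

View pics/c1.png

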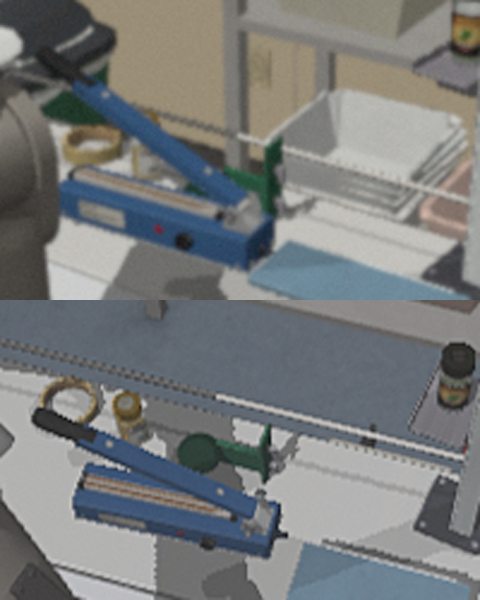

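Run:
```python
from h import *
np.set_printoptions(precision=3,suppress=True)
S=lambda u,v:ray("scene",(190+u/2.4,150+v/2.4)); T=lambda u,v:ray("top",(190+u/2.4,130+(v-300)/2.4))
for n,s,t in [("tip",(42,52),(38,418)),("handle hinge end",(250,195),(245,505)),("handle black/blue",(85,88),(92,435)),("rail white start",(240,135),(217,398)),("jar cap",(150,140),(127,402)),("plate top",(274,140),(267,428)),("body right front top",(268,215),(275,530))]:
    print(n,*tri([S(*s),T(*t)]))
```

```text
tip [0.337 0.199 0.235] [np.float64(0.0006579826466129686), np.float64(0.0006579826466126691)]
handle hinge end [ 0.369 -0.09   0.085] [np.float64(0.011072611984721661), np.float64(0.011072611984721682)]
handle black/blue [0.352 0.137 0.192] [np.float64(0.004664238647561988), np.float64(0.004664238647561913)]
rail white start [0.532 0.018 0.072] [np.float64(0.0015415806955714096), np.float64(0.0015415806955716388)]
jar cap [0.506 0.16  0.037] [np.float64(0.0010468365313854016), np.float64(0.0010468365313853808)]
plate top [ 0.475 -0.078  0.116] [np.float64(0.002317966275393687), np.float64(0.002317966275393747)]
body right front top [ 0.339 -0.141  0.087] [np.float64(0.006704372320752955), np.float64(0.006704372320752908)]
```

jog_arm --series '[0,-2,14,-36,-2,0,-2,14,-36,-2,0,-2,14,-36,-2,0,-2,14,-36,-2,0,-3,14,-36,-2,0,-3,14,-36,-2,0,-3,13,-36,-2,0,0,0,0,0,0,0,0,0,0]'

```text
t: 14.2
tool_pos: [0.475, 0.1181, 0.3098]
orientation: [0.662, 0.679, -0.216, 0.231]
contact_force: [0.3, -0.0, 0.9]
grip_width: 0.088
grasp_force: 0.0
```

```bash
cat > look.py <<'E'
import sys
from h import *
np.set_printoptions(precision=4,suppress=True)
im=bot.capture("wrist"); save(im,sys.argv[1]+".png"); K=cal("wrist"); print('cam',-cv2.Rodrigues(K[1])[0].T@K[2]); np.savez("pics/"+sys.argv[1],M=K[0],r=K[1],t=K[2])
Z={"claws":.055,"holder_back":0,"holder_grip":.04,"holder_dish":.005,"jar_mid":.05,"stand_seat":.077,"slots":.143,"shelf_edge":.285}
for n,z in Z.items():
    for q in bot.place_of(n,"wrist")[:2]: print(n,np.round(q["xy"],1),round(q["confidence"],2),onz("wrist",q["xy"],z,K))
E
python3 st.py; python3 look.py w2
```

```text
14.2 q [-1.4104  0.3784  0.9094  1.8435  0.2819  1.3661 -0.5675] p [0.475  0.1181 0.3098] z [ 0.0265 -0.5993 -0.8001] tilt 36.86 tiltaz -87.47 y [0.9995 0.0288 0.0115] 1.65 f [ 0.3345 -0.0392  0.9121] w 0.08798266953530494 gf 0.0
cam [0.4705 0.2816 0.3907]
claws [301.3 159.4] 0.77 [ 0.4608 -0.0806  0.055 ]
holder_back [305.7 133.7] 0.65 [ 0.4672 -0.0753  0.    ]
holder_grip [300.4 133.3] 0.61 [ 0.4595 -0.038   0.04  ]
holder_dish [303.8  80.3] 0.7 [0.464  0.0355 0.005 ]
holder_dish [298.  159.5] 0.34 [ 0.4533 -0.1348  0.005 ]
jar_mid [305.4  25.7] 0.89 [0.4663 0.1409 0.05  ]
stand_seat [309.1 251.7] 0.71 [ 0.4755 -0.3684  0.077 ]
stand_seat [308.4  23.2] 0.39 [0.4697 0.155  0.077 ]
slots [304.9 279.8] 0.7 [ 0.466  -0.3787  0.143 ]
shelf_edge [315.8 336.6] 0.93 [ 0.4872 -0.3146  0.285 ]
shelf_edge [313.7 342.6] 0.69 [ 0.4847 -0.3898  0.285 ]
```

View pics/w2.png

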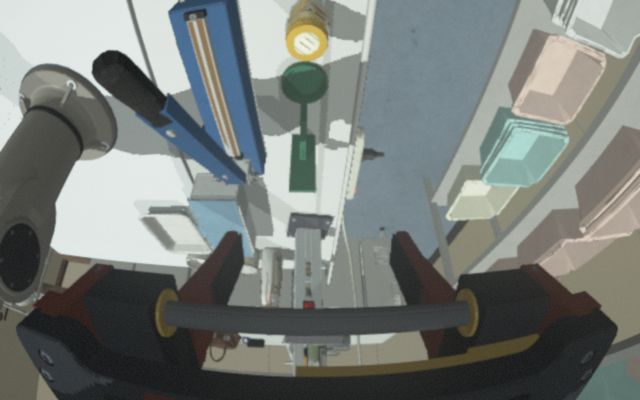

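```bash
cat > fit.py <<'E'
from h import *
from scipy.optimize import minimize
def box(x0,x1,y0,y1,z0,z1): return np.array([[x,y,z] for x in(x0,x1) for y in(y0,y1) for z in(z0,z1)])/1000
def cyl(cx,r,z0,z1):
    a=np.linspace(0,2*np.pi,36); return np.array([[cx+r*np.cos(t),r*np.sin(t),z] for t in a for z in(z0,z1)])/1000
HOLDER=[box(-6,0,-20,20,0,120),box(-84,-6,-5,5,6,60),cyl(-114,34,0,14)]
JAR=[cyl(0,22,0,100)]
def sil(parts,p,K,cam,u=4):
    m=np.zeros((400*u,640*u),np.uint8); c,s=np.cos(p[2]),np.sin(p[2])
    for P in parts:
        W=P@np.array([[c,s,0],[-s,c,0],[0,0,1]])+[p[0],p[1],p[3] if len(p)>3 else 0]
        h=np.array([proj(cam,w,K) for w in W]); h=cv2.convexHull(((h+.5)*u).astype(np.float32))
        cv2.fillConvexPoly(m,h.astype(np.int32),1)
    return cv2.resize(m.astype(np.float32),(640,400),interpolation=cv2.INTER_AREA)
def fit(parts,mask,p0,K,cam,step=(.006,.006,.04)):
    M=mask.astype(float)
    f=lambda p:1-np.minimum(sil(parts,p,K,cam),M).sum()/np.maximum(sil(parts,p,K,cam),M).sum()
    p0=np.array(p0,float); n=len(step); S=np.vstack([p0]+[p0+np.eye(len(p0))[i]*step[i] for i in range(n)]) 
    if n<len(p0): g=lambda q:f(np.r_[q,p0[n:]]); r=minimize(g,p0[:n],method="Nelder-Mead",options=dict(initial_simplex=S[:,:n],xatol=1e-4,fatol=1e-4))
    else: r=minimize(f,p0,method="Nelder-Mead",options=dict(initial_simplex=S,xatol=1e-4,fatol=1e-4))
    return r.x,1-r.fun
E
python3 - <<'E'
from fit import *
np.set_printoptions(precision=4,suppress=True)
K=cal("wrist"); z=np.load("pics/w2.npz"); print(np.abs(K[2]-z['t']).max())
m=bot.masks_of("holder_grip","wrist"); print([(q["xy"],q["confidence"],q["region"].sum()) for q in m])
p,i=fit(HOLDER,m[0]["region"],[.467,-.075,-1.54],K,"wrist"); print(p,np.degrees(p[2]),i)
m=bot.masks_of("jar_mid","wrist"); print([(q["xy"],q["confidence"],q["region"].sum()) for q in m])
p,i=fit(JAR,m[0]["region"],[.466,.141,0],K,"wrist",(.006,.006)); print(p,i)
E
```

```text
0.0019393198769206144
[([301.6, 109.4], 0.95, np.int64(3306))]
[ 0.4614 -0.0791 -1.5852] -90.82440330029469 0.9455961351263655
[([307.3, 31.4], 0.74, np.int64(2302))]
[0.4668 0.146 ] 0.9242528069158189
```

Run:
```python
from h import *
np.set_printoptions(precision=3,suppress=True)
z=np.load("pics/w2.npz"); K=(z['M'],z['r'],z['t'])
S=lambda u,v:ray("scene",(190+u/2.4,150+v/2.4)); T=lambda u,v:ray("top",(190+u/2.4,130+(v-300)/2.4)); W=lambda *p:ray("wrist",p,K)
print("junction",*tri([S(85,88),T(92,435),W(165,115)]))
print("hinge",*tri([S(250,200),T(245,505),W(242,181)]))
print("tip",*tri([S(42,52),T(38,418),W(103,60)]))
for p in [(.532,.018,.072),(.532,.1,.072),(.532,-.1,.072)]: print(p,proj("wrist",p,K))
for y in(0,.03,.1): print([proj("wrist",(.373,y,h),K).round() for h in(.08,.12,.16)])
im=cv2.imread("pics/w2.png")[0:240,140:400]; cv2.imwrite("pics/c2.png",cv2.resize(im,(650,600),interpolation=cv2.INTER_CUBIC))
```

```text
junction [0.349 0.133 0.196] [np.float64(0.006334637335758449), np.float64(0.00371860590024898), np.float64(0.0029359498590295924)]
hinge [ 0.367 -0.093  0.085] [np.float64(0.010389030298930598), np.float64(0.012276103510879618), np.float64(0.0033209768900266333)]
tip [0.34  0.203 0.23 ] [np.float64(0.0019074807687424228), np.float64(0.0032848678883047925), np.float64(0.0036033588910814552)]
(0.532, 0.018, 0.072) [354.011 119.43 ]
(0.532, 0.1, 0.072) [361.507  66.626]
(0.532, -0.1, 0.072) [345.435 175.798]
[array([236., 133.]), array([231., 154.]), array([226., 178.])]
[array([233., 116.]), array([227., 137.]), array([221., 161.])]
[array([224.,  70.]), array([216.,  90.]), array([207., 113.])]
```

View pics/c2.png

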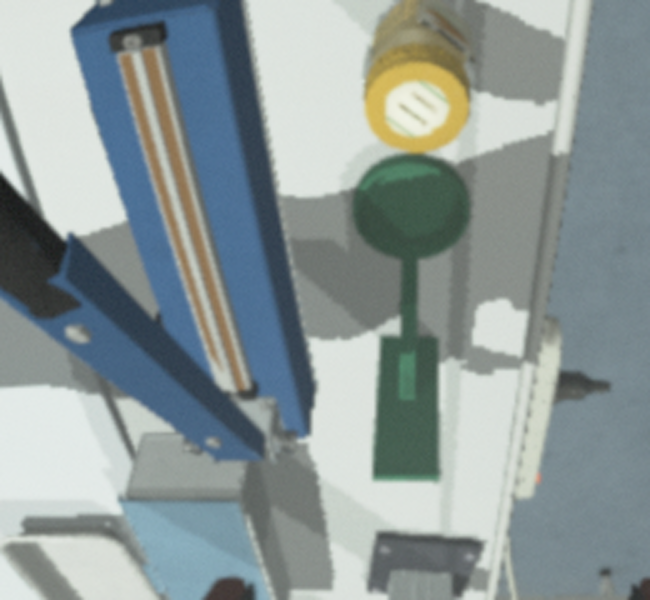

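jog_arm --series '[100,-2,-18,-32,-0.4,100,-2,-18,-32,-0.4,100,-2,-18,-32,-0.4,100,-2,-18,-32,-0.4,100,-1,-19,-32,-0.4,100,-1,-19,-33,-0.4,100,0,0,0,0,100,0,0,0,0]'

```text
t: 15.42
tool_pos: [0.4637, 0.0069, 0.116]
orientation: [0.678, 0.664, -0.222, 0.225]
contact_force: [0.0, 0.7, -0.3]
grip_width: 0.0534
grasp_force: 0.0
```

```bash
python3 st.py
python3 - <<'E'
from fit import *
np.set_printoptions(precision=4,suppress=True)
im=bot.capture("wrist"); save(im,"w3.png"); K=cal("wrist")
m=bot.masks_of("holder_grip","wrist"); print([(q["xy"],q["confidence"],q["region"].sum()) for q in m])
if m:
  p,i=fit(HOLDER,m[0]["region"],[.4614,-.079,-1.585],K,"wrist"); print(p,np.degrees(p[2]),i)
E
```

```text
15.4167 q [-1.1693  0.6074  0.8211  2.1254  0.2085  0.8518 -0.5667] p [0.4637 0.0069 0.116 ] z [-0.0021 -0.5992 -0.8006] tilt 36.81 tiltaz -90.2 y [ 0.9998 -0.0168  0.0099] -0.96 f [ 0.0362  0.653  -0.2592] w 0.05339704465027863 gf 0.0
[([312.9, 136.1], 0.75, np.int64(11767))]
[ 0.4636 -0.0797 -1.5823] -90.66028066400541 0.9675585353488324
```

jog_arm --series '[100,1,-15,-20,0,100,1,-15,-20,0,100,1,-15,-20,0,100,0,-15,-19,0,100,0,0,0,0]'

```text
t: 15.93
tool_pos: [0.4673, -0.0528, 0.0368]
orientation: [0.678, 0.665, -0.221, 0.225]
contact_force: [-0.6, -0.5, -0.1]
grip_width: 0.0533
grasp_force: 0.0
```

```bash
python3 st.py
```

```text
15.9333 q [-1.0118  0.7532  0.7544  2.1865  0.1915  0.6071 -0.5403] p [ 0.4673 -0.0528  0.0368] z [-0.0003 -0.5977 -0.8017] tilt 36.71 tiltaz -90.03 y [ 0.9998 -0.0159  0.0115] -0.91 f [-0.5626 -0.5334 -0.0785] w 0.053280468877858776 gf 0.0
```

No contact forces. Close on the web.

jog_arm --series '[255,0,0,0,0,255,0,0,0,0,255,0,0,0,0,255,0,0,0,0,255,0,0,0,0,255,0,0,0,0,255,0,0,0,0,255,0,0,0,0]'

```text
t: 16.6
tool_pos: [0.467, -0.052, 0.0374]
orientation: [0.678, 0.665, -0.22, 0.225]
contact_force: [-2.9, 1.6, 3.0]
grip_width: 0.01
grasp_force: 30.0
```

```bash
python3 st.py
```

```text
16.6 q [-1.0137  0.7514  0.7547  2.1867  0.1915  0.6087 -0.5404] p [ 0.467  -0.052   0.0374] z [-0.     -0.5973 -0.802 ] tilt 36.68 tiltaz -90.0 y [ 0.9998 -0.0152  0.0114] -0.87 f [-2.8752  1.5717  2.9937] w 0.010007546030142783 gf 29.990983307361603
```

Run:
```python
from h import *
K=cal("wrist")
im=cv2.imread("pics/w3.png"); z=np.load("pics/w2.npz"); K2=(z['M'],z['r'],z['t'])
for p in [(.48,-.375,.012),(.48,-.375,.143),(.48,-.3,.285),(.48,-.375,.41)]: print(proj("wrist",p,K2))
a=cv2.imread("pics/w2.png")[205:365,258:358]; b=im[190:390,230:400]
cv2.imwrite("pics/c3.png",np.hstack([cv2.resize(a,(375,600),interpolation=cv2.INTER_CUBIC),cv2.resize(im[170:390,240:395],(423,600),interpolation=cv2.INTER_CUBIC)]))
```

```text
[310.87874939 228.94485951]
[311.12732891 279.24660704]
[312.11476636 335.28812577]
[312.15508341 400.06666504]
```

View pics/c3.png

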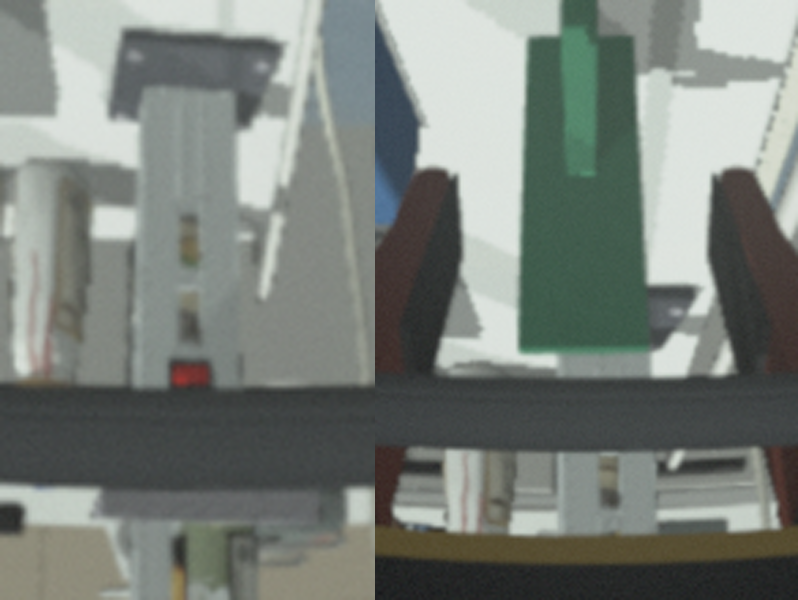

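Run:
```python
from h import *
from scipy.optimize import least_squares
np.set_printoptions(precision=4,suppress=True)
z=np.load("pics/w2.npz"); K2=(z['M'],z['r'],z['t'])
s=bot.get_state(); K=cal("wrist"); Rt=R.from_quat(s['orientation']).as_matrix(); Rc=cv2.Rodrigues(K[1])[0].T; c=-Rc@K[2]
A=Rt.T@Rc; b=Rt.T@(c-s['tool_pos'])
def camK(p,zv,yv):
    zv=np.array(zv)/np.linalg.norm(zv); x=np.cross(yv,zv); x/=np.linalg.norm(x); Rm=np.c_[x,np.cross(zv,x),zv]
    Rc=Rm@A; c=np.array(p)+Rm@b; return K[0],cv2.Rodrigues(Rc.T)[0].ravel(),-Rc.T@c
print(K2, camK([.475,.1181,.3098],[.0265,-.5993,-.8001],[.9995,.0288,.0115]))
K3=camK([.4637,.0069,.116],[-.0021,-.5992,-.8006],[.9998,-.0168,.0099])
obs=[(K2,-30,12,296.1,228.5),(K2,30,12,321.2,229.5),(K2,0,100,308.5,262),(K2,0,136,308.5,275.7),(K2,0,150,308.5,282.3),(K2,0,186,308.5,296.2)]
def f(p,o=obs):
    a=p[2]; r=[]
    for k,l,h,u,v in o:
        q=proj("wrist",(p[0]+l/1000*np.cos(a),p[1]+l/1000*np.sin(a),h/1000),k); r+=[q[0]-u,q[1]-v]
    return np.array(r)
r=least_squares(f,[.48,-.375,0]); print(r.x,r.fun.reshape(-1,2))
for h in (100,136,150,186): print(h,proj("wrist",(r.x[0],r.x[1],h/1000),K3))
for l in(-30,30): print(l,proj("wrist",(r.x[0]+l/1000,r.x[1],.15),K3))
```

```text
(array([[309.7069,   0.    , 316.459 ],
       [  0.    , 309.7069, 197.0933],
       [  0.    ,   0.    ,   1.    ]]), array([-2.1966, -0.0233, -0.0298]), array([-0.4831, -0.1544,  0.4427])) (array([[309.7069,   0.    , 316.459 ],
       [  0.    , 309.7069, 197.0933],
       [  0.    ,   0.    ,   1.    ]]), array([-2.1939, -0.026 , -0.028 ]), array([-0.4818, -0.1549,  0.4421]))
[ 0.4743 -0.3739 -0.0641] [[ 0.1423 -0.2477]
 [-0.4422 -0.3526]
 [ 0.0353 -0.3068]
 [ 0.0573  0.4928]
 [ 0.0694 -0.3187]
 [ 0.1103  1.0296]]
100 [325.9614 336.6383]
136 [326.3426 356.6793]
150 [326.4872 364.5594]
186 [326.8468 384.9516]
-30 [308.6503 364.7567]
30 [344.2883 364.0136]
```

Run:
```python
from h import *
np.set_printoptions(precision=4,suppress=True)
z=np.load("pics/w2.npz"); K2=(z['M'],z['r'],z['t'])
def ln(a,b,h):
    g=lambda p:onz("wrist",(258+p[0]/3.75,205+p[1]/3.75),h,K2)
    p,q=g(a),g(b); d=q-p; print(p,q,np.linalg.norm(d),np.degrees(np.arctan2(d[1],d[0])))
ln((122,30),(283,43),.012); ln((143,88),(237,92),.012); ln((103,488),(345,487),.285); ln((110,118),(122,30),.012)
```

```text
[ 0.4333 -0.3037  0.012 ] [ 0.5311 -0.3175  0.012 ] 0.09876272843489455 -8.025666337905742
[ 0.444  -0.3731  0.012 ] [ 0.5054 -0.3778  0.012 ] 0.061511850343851183 -4.37269218197841
[ 0.4307 -0.3009  0.285 ] [ 0.5509 -0.304   0.285 ] 0.1202975266891964 -1.514073238529252
[ 0.4204 -0.4143  0.012 ] [ 0.4333 -0.3037  0.012 ] 0.11132363958490349 83.33059943895785
```

Run:
```python
from h import *
np.set_printoptions(precision=4,suppress=True)
z=np.load("pics/w2.npz"); K2=(z['M'],z['r'],z['t'])
g=cv2.GaussianBlur(cv2.cvtColor(cv2.imread("pics/w2.png"),6).astype(float),(0,0),.7)
def edge(c0,c1,r0,r1,h,sgn):
    P=[]
    for c in range(c0,c1):
        d=sgn*np.diff(g[r0:r1,c]); i=d.argmax()
        if 0<i<len(d)-1: i=i+.5*(d[i-1]-d[i+1])/(d[i-1]-2*d[i]+d[i+1])
        P.append((c,r0+i+.5))
    P=np.array(P); k=np.polyfit(P[:,0],P[:,1],1); res=P[:,1]-np.polyval(k,P[:,0]); ok=abs(res)<1; k=np.polyfit(P[ok,0],P[ok,1],1)
    a=onz("wrist",(c0,np.polyval(k,c0)),h,K2); b=onz("wrist",(c1,np.polyval(k,c1)),h,K2); d=b-a
    print("slope",k[0],"rows",np.polyval(k,[c0,c1]),ok.mean(),a,b,"yaw",np.degrees(np.arctan2(d[1],d[0])))
edge(298,320,223,234,.012,1)
edge(294,330,208,221,.012,-1)
edge(287,349,328,341,.285,-1)
edge(287,349,328,341,.285,1)
```

```text
slope 0.07054501451140892 rows [227.3955 228.9475] 1.0 [ 0.4487 -0.3678  0.012 ] [ 0.5023 -0.3749  0.012 ] yaw -7.517239700222915
slope 0.0775328060723204 rows [212.1411 214.9322] 1.0 [ 0.4412 -0.3001  0.012 ] [ 0.5227 -0.311   0.012 ] yaw -7.636937344595693
slope 0.020307284045817976 rows [330.6334 331.8924] 0.3064516129032258 [ 0.4362 -0.256   0.285 ] [ 0.5451 -0.2729  0.285 ] yaw -8.856977694782234
slope 0.002145344470446905 rows [335.4041 335.5371] 1.0 [ 0.4334 -0.3034  0.285 ] [ 0.5499 -0.311   0.285 ] yaw -3.7151905464535497
```

jog_arm --series '[255,0,0,12,0,255,0,0,20,0,255,0,0,25,0,255,0,0,25,0,255,0,0,13,0,255,2,-15,0,-0.7,255,2,-25,0,-0.8,255,2,-30,0,-0.8,255,2,-30,0,-0.8,255,2,-30,0,-0.8,255,2,-30,0,-0.8,255,2,-30,0,-0.8,255,2,-30,0,-0.8,255,0,-20,0,-0.4,255,0,-10,0,0,255,0,0,0,0,255,0,0,0,0]'

```text
t: 18.02
tool_pos: [0.4835, -0.3012, 0.1321]
orientation: [0.715, 0.624, -0.232, 0.211]
contact_force: [0.2, 0.9, -3.9]
grip_width: 0.0101
grasp_force: 30.0
```

```bash
python3 st.py; python3 look.py w4
python3 - <<'E'
from fit import *
from scipy.optimize import minimize
np.set_printoptions(precision=4,suppress=True)
K=cal("wrist"); s=bot.get_state(); print(s['tool_pos'])
m=bot.masks_of("holder_grip","wrist"); print([(q["xy"],q["confidence"],q["region"].sum()) for q in m])
# occlusion by gripper: compare only inside rows < lowest mask row
d=np.array([-.1323,-.9912]); hb=np.array(s['tool_pos'])[:2]+.0272*d
M=m[0]["region"]; print(np.where(M.any(1))[0][[0,-1]],np.where(M.any(0))[0][[0,-1]])
p,i=fit(HOLDER,M,[hb[0],hb[1],np.radians(-97.6),s['tool_pos'][2]-.0372],K,"wrist",(.004,.004,.03,.004)); print(hb,s['tool_pos'][2]-.0372,p,np.degrees(p[2]),i)
E
```

```text
18.0167 q [-0.5863  0.6084  0.8828  2.1014  0.323   0.598  -0.215 ] p [ 0.4835 -0.3012  0.1321] z [-0.0686 -0.5923 -0.8028] tilt 36.6 tiltaz -96.61 y [ 0.9912 -0.1316  0.0124] -7.56 f [ 0.2178  0.8636 -3.9178] w 0.010100956323305313 gf 29.992623031139374
cam [ 0.5045 -0.1376  0.2118]
claws [314.1 294.9] 0.82 [ 0.4395 -0.6192  0.055 ]
holder_back [318.2 220.5] 0.95 [ 0.4646 -0.4791  0.    ]
holder_grip [314.2 241. ] 0.76 [ 0.4616 -0.4599  0.04  ]
holder_dish [312.5  96.4] 0.63 [ 0.4846 -0.2832  0.005 ]
jar_mid [313.9 292.5] 0.52 [ 0.4389 -0.6217  0.05  ]
[ 0.4838 -0.3012  0.1322]
[([312.8, 106.6], 0.92, np.int64(22356))]
[ 22 365] [236 396]
[ 0.4802 -0.3282] 0.0949764010136553 [ 0.4807 -0.3328 -1.6942  0.0916] -97.07071191561234 0.7377812957978324
```

View pics/w4.png

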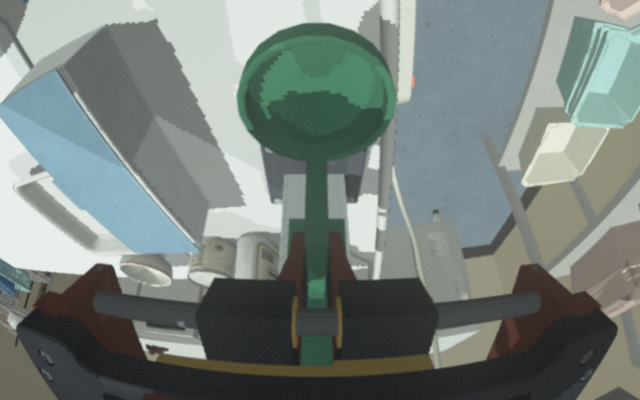

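Run:
```python
from fit import *
import fit
np.set_printoptions(precision=4,suppress=True)
z=np.load("pics/w4.npz"); K=(z['M'],z['r'],z['t'])
im=cv2.imread("pics/w4.png"); b,g,r=[im[...,i].astype(int) for i in range(3)]
M=((g>r+12)&(g>b+5)); M[210:]=0; M[:,:230]=0; M[:,405:]=0
o=fit.sil
fit.sil=lambda *a:(lambda m:(m.__setitem__(slice(210,None),0),m)[1])(o(*a))
M=(cv2.morphologyEx(M.astype(np.uint8),cv2.MORPH_CLOSE,np.ones((9,9)))>0)
p,i=fit.fit(HOLDER[1:],M,[.4802,-.3282,np.radians(-97.6),.095],K,"wrist",(.004,.004,.03,.004)); print(p,np.degrees(p[2]),i)
e=np.array([.9912,-.1323])
for l in(-30,30):
  for h in(.03,.06,.09): print(l,h,proj("wrist",(*(np.array([.474,-.373])+l/1000*e),h),K))
gg=cv2.GaussianBlur(cv2.cvtColor(im,6).astype(float),(0,0),1)
for row in(185,195,205): 
    d=np.diff(gg[row]); print(row,[(c,int(d[c])) for c in range(275,356) if abs(d[c])>9 and abs(d[c])==abs(d[c-1:c+2]).max()])
```

```text
[ 0.4797 -0.3309 -1.7063  0.0925] -97.7635298205019 0.9850484837828961
-30 0.03 [283.6121 189.3703]
-30 0.06 [281.9716 215.5164]
-30 0.09 [280.3228 244.8034]
30 0.03 [345.5676 188.9098]
30 0.06 [347.7197 214.9997]
30 0.09 [349.9617 244.2216]
185 [(282, 13), (305, -21), (327, 21), (344, -24)]
195 [(282, 12), (304, -19), (327, 23), (345, -21)]
205 [(282, -20), (304, -21), (327, 22), (346, 19)]
```

jog_arm --series '[255,-2,-8,0,0,255,-1.3,-8,0,0,255,-1,-7,0,0,255,-0.7,-5,0,0,255,-0.5,-4,0,0,255,0,0,0,0]'

```text
t: 19.02
tool_pos: [0.4775, -0.3349, 0.1323]
orientation: [0.716, 0.623, -0.233, 0.211]
contact_force: [0.6, 2.0, -2.5]
grip_width: 0.0098
grasp_force: 30.0
```

```bash
python3 st.py
```

```text
19.0167 q [-0.5174  0.6103  0.88    2.0963  0.335   0.5628 -0.1735] p [ 0.4775 -0.3349  0.1323] z [-0.0696 -0.5929 -0.8023] tilt 36.65 tiltaz -96.7 y [ 0.991  -0.1332  0.0125] -7.66 f [ 0.5903  1.9609 -2.5062] w 0.009818512168313736 gf 29.997278451919556
```

jog_arm --series '[255,-0.4,-3,0,0,255,-0.4,-3,0,0,255,-0.4,-2,0,0,255,0,0,0,0]'

```text
t: 19.35
tool_pos: [0.4769, -0.3416, 0.132]
orientation: [0.715, 0.624, -0.232, 0.211]
contact_force: [-0.2, 4.1, -3.7]
grip_width: 0.0101
grasp_force: 30.0
```

```bash
python3 st.py
```

```text
19.35 q [-0.5018  0.611   0.8774  2.0942  0.3371  0.5546 -0.1632] p [ 0.4769 -0.3416  0.132 ] z [-0.0685 -0.5925 -0.8027] tilt 36.62 tiltaz -96.59 y [ 0.9913 -0.1311  0.0122] -7.54 f [-0.1596  4.0839 -3.6707] w 0.01005615351096248 gf 29.997747838497162
```

jog_arm --series '[255,-0.3,-2,0,0,255,-0.3,-2,0,0,255,0,0,0,0]'

```text
t: 19.6
tool_pos: [0.4775, -0.3426, 0.1312]
orientation: [0.715, 0.625, -0.231, 0.211]
contact_force: [-1.4, 17.9, 3.4]
grip_width: 0.0097
grasp_force: 30.0
```

```bash
python3 st.py
```

```text
19.6 q [-0.4954  0.6105  0.8733  2.0926  0.3359  0.5527 -0.1585] p [ 0.4775 -0.3426  0.1312] z [-0.0674 -0.5903 -0.8044] tilt 36.45 tiltaz -96.51 y [ 0.9915 -0.1295  0.012 ] -7.44 f [-1.3575 17.917   3.4392] w 0.009707015379215572 gf 30.010248720645905
```

jog_arm --series '[255,0.1,1.5,-1,0,255,0,0,-4,0,255,0,0,-4,0,255,0,0,0,0]'

```text
t: 19.93
tool_pos: [0.4785, -0.3426, 0.1226]
orientation: [0.714, 0.625, -0.231, 0.212]
contact_force: [2.6, 6.3, -5.6]
grip_width: 0.0099
grasp_force: 30.0
```

```bash
python3 st.py
```

```text
19.9333 q [-0.4904  0.6286  0.8666  2.0966  0.3326  0.5325 -0.1664] p [ 0.4785 -0.3426  0.1226] z [-0.0652 -0.5922 -0.8032] tilt 36.57 tiltaz -96.29 y [ 0.9917 -0.1276  0.0135] -7.33 f [ 2.6227  6.3468 -5.6312] w 0.009937969923173999 gf 29.99573528766632
```

jog_arm --series '[255,0,0,-4,0,255,0,0,-3,0,255,0,0,-2,0,255,0,0,0,0]'

```text
t: 20.27
tool_pos: [0.4789, -0.3427, 0.1143]
orientation: [0.715, 0.625, -0.231, 0.212]
contact_force: [1.3, 9.7, 2.3]
grip_width: 0.0099
grasp_force: 30.0
```

```bash
python3 st.py
```

```text
20.2667 q [-0.4836  0.645   0.8588  2.0993  0.328   0.5158 -0.1728] p [ 0.4789 -0.3427  0.1143] z [-0.065  -0.5924 -0.803 ] tilt 36.58 tiltaz -96.27 y [ 0.9917 -0.1281  0.0142] -7.36 f [1.2602 9.6794 2.3102] w 0.009869742017857537 gf 29.995314180850983
```

jog_arm --series '[255,0,0,-2,0,255,0,0,-2,0,255,0,0,0,0]'

```text
t: 20.52
tool_pos: [0.4792, -0.3431, 0.1121]
orientation: [0.715, 0.625, -0.232, 0.213]
contact_force: [-4.2, 22.9, 26.8]
grip_width: 0.01
grasp_force: 30.0
```

```bash
python3 st.py; python3 look.py w5 >/dev/null
python3 - <<'E'
from h import *
im=bot.capture("scene"); save(im,"s5.png")
a=cv2.resize(im[130:270,330:450,::-1],(480,560),interpolation=cv2.INTER_CUBIC)
b=cv2.imread("pics/w5.png"); c=cv2.imread("pics/w5.png")[160:400,230:400]
cv2.imwrite("pics/c5.png",np.hstack([a[:,:400],cv2.resize(c,(397,560),interpolation=cv2.INTER_CUBIC)]))
E
```

```text
20.5167 q [-0.4818  0.6505  0.8571  2.0992  0.3268  0.5118 -0.1758] p [ 0.4792 -0.3431  0.1121] z [-0.0655 -0.5932 -0.8024] tilt 36.64 tiltaz -96.3 y [ 0.9915 -0.1295  0.0147] -7.44 f [-4.2054 22.9218 26.7779] w 0.010020020307976515 gf 30.02881407737732
```

View pics/c5.png

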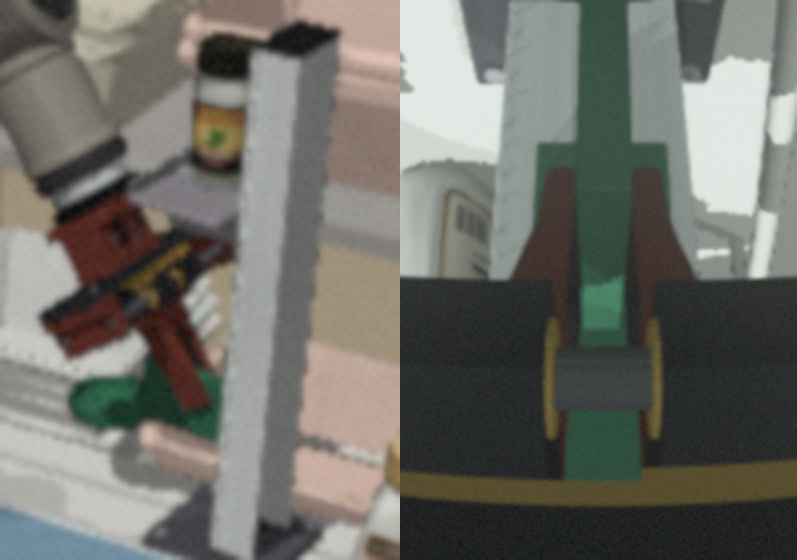

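jog_arm --series '[100,0,0,0,0,100,0,0,0,0,100,0,0,0,0,100,0,0,0,0,100,2,15,20,0,100,2,18,24,0,100,2,18,24,0,100,2,18,24,0,100,0,40,0,0,100,0,40,0,0,100,0,40,0,0,100,0,40,0,0,100,0,0,0,0]'

```text
t: 22.1
tool_pos: [0.4871, -0.1072, 0.2012]
orientation: [0.712, 0.628, -0.231, 0.212]
contact_force: [0.3, -0.4, -0.4]
grip_width: 0.0534
grasp_force: 0.0
```

```bash
python3 st.py; python3 look.py w6
python3 - <<'E'
from fit import *
np.set_printoptions(precision=4,suppress=True)
z=np.load("pics/w6.npz"); K=(z['M'],z['r'],z['t'])
im=cv2.imread("pics/w6.png").astype(int); b,g,r=im[...,0],im[...,1],im[...,2]
red=(r>120)&(g<70)&(b<70); n,l,st,ct=cv2.connectedComponentsWithStats(red.astype(np.uint8)); print([(s.tolist(),c.round(1)) for s,c in zip(st[1:],ct[1:]) if s[4]>5])
for p in [(.474,-.372,.205),(.474,-.364,.205),(.474,-.372,.197)]: print(proj("wrist",p,K))
m=bot.masks_of("holder_grip","wrist"); print([(q["xy"],q["confidence"],q["region"].sum()) for q in m])
M=m[0]["region"]; print(np.where(M.any(1))[0][[0,-1]])
p,i=fit(HOLDER,M,[.474,-.371,np.radians(-97.6),.077],K,"wrist",(.004,.004,.03,.004)); print(p,np.degrees(p[2]),i)
E
```

```text
22.1 q [-1.026   0.4759  0.9434  2.06    0.2958  0.9569 -0.4269] p [ 0.4871 -0.1072  0.2012] z [-0.0616 -0.5919 -0.8037] tilt 36.52 tiltaz -95.95 y [ 0.9927 -0.1202  0.0124] -6.9 f [ 0.3089 -0.3962 -0.4121] w 0.053361343158151754 gf 0.0
cam [0.5056 0.0517 0.2815]
claws [328.3 284.2] 0.94 [ 0.4557 -0.5764  0.055 ]
holder_back [331.  251.4] 0.69 [ 0.4672 -0.5289  0.    ]
holder_grip [328.8 263.7] 0.9 [ 0.4639 -0.5006  0.04  ]
holder_dish [336.  210.9] 0.92 [ 0.4885 -0.3696  0.005 ]
stand_seat [328.2 255.4] 0.75 [ 0.4722 -0.3837  0.077 ]
slots [326.9 296.6] 0.81 [ 0.4682 -0.3864  0.143 ]
shelf_edge [285.6 256. ] 0.6 [0.5073 0.059  0.285 ]
[([323, 337, 6, 3, 17], array([325.4, 338.1]))]
[331.2604 335.8271]
[330.7821 334.8087]
[331.1026 330.1996]
[([329.6, 228.6], 0.88, np.int64(3594))]
[193 307]
[ 0.4725 -0.3802 -1.7194  0.0693] -98.51572933036924 0.8318694737461565
```

jog_arm --series '[100,0,0,36,0,100,0,0,36,0,100,0,0,36,0,100,0,0,0,0,100,0,0,0,0]'

```text
t: 23.02
tool_pos: [0.4852, -0.1155, 0.3113]
orientation: [0.716, 0.624, -0.231, 0.212]
contact_force: [-0.1, 0.4, -0.7]
grip_width: 0.0536
grasp_force: 0.0
```

```bash
python3 st.py; python3 look.py w7
python3 - <<'E'
from fit import *
np.set_printoptions(precision=4,suppress=True)
z=np.load("pics/w7.npz"); K=(z['M'],z['r'],z['t'])
I=cv2.imread("pics/w7.png");im=I.astype(int); b,g,r=im[...,0],im[...,1],im[...,2]
red=(r>110)&(g<70)&(b<70); n,l,st,ct=cv2.connectedComponentsWithStats(red.astype(np.uint8)); print([(s.tolist(),c.round(1)) for s,c in zip(st[1:],ct[1:]) if s[4]>5])
m=bot.masks_of("holder_grip","wrist"); print([(q["xy"],q["confidence"],q["region"].sum()) for q in m])
M=m[0]["region"]; print(np.where(M.any(1))[0][[0,-1]])
p,i=fit(HOLDER,M,[.474,-.371,np.radians(-97.6),.077],K,"wrist",(.004,.004,.03,.004)); print(p,np.degrees(p[2]),i)
for q in [(.473,-.372,.2),(.473,-.372,.21),(.473,-.364,.2),(.473,-.364,.21),(.473,-.370,.197),(.473,-.364,.197)]: print(q,proj("wrist",q,K))
cv2.imwrite("pics/c7.png",cv2.resize(I[150:320,270:390],(424,600),interpolation=cv2.INTER_CUBIC))
E
```

```text
23.0167 q [-1.1421  0.2947  1.0549  1.9556  0.3942  1.2032 -0.4002] p [ 0.4852 -0.1155  0.3113] z [-0.0664 -0.5908 -0.8041] tilt 36.48 tiltaz -96.41 y [ 0.9911 -0.132   0.0152] -7.59 f [-0.0987  0.4055 -0.6919] w 0.05355742987649394 gf 0.0
cam [0.5051 0.0473 0.39  ]
claws [331.  218.3] 0.58 [ 0.4682 -0.4876  0.055 ]
holder_back [332.4 191.9] 0.97 [ 0.4747 -0.472   0.    ]
holder_grip [326.7 197.6] 0.74 [ 0.4653 -0.4354  0.04  ]
holder_dish [331.2 141.2] 0.75 [ 0.4864 -0.321   0.005 ]
stand_seat [327.2 193.8] 0.7 [ 0.4715 -0.3736  0.077 ]
slots [331.4 228.6] 0.95 [ 0.4757 -0.378   0.143 ]
slots [328.2 193.2] 0.56 [ 0.4801 -0.2837  0.143 ]
shelf_edge [336.9 296.9] 0.76 [ 0.485  -0.2867  0.285 ]
[([324, 259, 7, 7, 36], array([326.8, 261.8]))]
[([327.9, 186.3], 0.74, np.int64(3469))]
[124 255]
[ 0.4738 -0.37   -1.712   0.0734] -98.08927895501034 0.943898753305629
(0.473, -0.372, 0.2) [330.6398 259.8765]
(0.473, -0.372, 0.21) [330.867  266.0438]
(0.473, -0.364, 0.2) [330.1374 257.6542]
(0.473, -0.364, 0.21) [330.3643 263.9013]
(0.473, -0.37, 0.197) [330.4477 257.4928]
(0.473, -0.364, 0.197) [330.0695 255.8023]
```

View pics/c7.png

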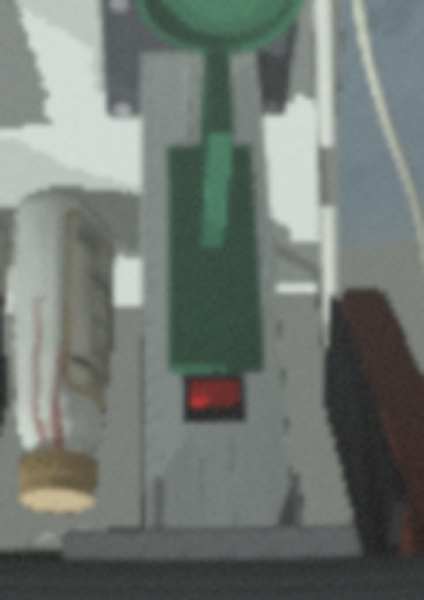

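jog_arm --series '[0,-1,38,0,0,0,-1,38,0,0,0,-1,38,0,0,0,-1,38,0,0,0,-1,38,-5,0,0,-1,38,-10,0,0,-1,38,-15,0,0,-1,38,-20,0,0,-1,35,-20,0,0,0,0,-36,0,0,0,0,-36,0,0,0,0,0,0,0,0,0,0,0]'

```text
t: 24.6
tool_pos: [0.4748, 0.2217, 0.1684]
orientation: [0.715, 0.624, -0.235, 0.212]
contact_force: [1.0, -0.1, 0.8]
grip_width: 0.0878
grasp_force: 0.0
```

```bash
python3 st.py; python3 look.py w8 | grep -E "jar|cam"
python3 - <<'E'
from fit import *
np.set_printoptions(precision=4,suppress=True)
z=np.load("pics/w8.npz"); K=(z['M'],z['r'],z['t'])
m=bot.masks_of("jar_mid","wrist"); print([(q["xy"],q["confidence"],q["region"].sum()) for q in m])
for q in m[:2]: 
  p,i=fit(JAR,q["region"],[.467,.146,0],K,"wrist",(.006,.006)); print(p,i, np.where(q["region"].any(1))[0][[0,-1]],np.where(q["region"].any(0))[0][[0,-1]])
z=np.load("pics/w7.npz"); print("dish",onz("wrist",(331.2,141.2),.082,(z['M'],z['r'],z['t'])))
E
```

```text
24.6 q [-1.3315  0.7087  0.7939  1.7506  0.0023  1.2912 -0.7003] p [0.4748 0.2217 0.1684] z [-0.0706 -0.596  -0.7999] tilt 36.88 tiltaz -96.76 y [ 0.9912 -0.1317  0.0106] -7.57 f [ 0.9697 -0.1329  0.7936] w 0.08777420589662797 gf 0.0
cam [0.4968 0.3847 0.2494]
jar_mid [345.8 342.4] 0.22 [ 0.4476 -0.9066  0.05  ]
[([320.0, 184.1], 0.83, np.int64(4393))]
[0.4681 0.144 ] 0.9120785200297759 [129 231] [294 343]
dish [ 0.4902 -0.2474  0.082 ]
```

jog_arm --series '[0,-1,-15,-21,0,0,-1,-15,-21,0,0,-2,-15,-21,0,0,-1,-15,-21,0,0,-2,-15,-21,0,0,-1,-13,-20,0,0,0,0,0,0]'

```text
t: 25.68
tool_pos: [0.465, 0.1311, 0.042]
orientation: [0.715, 0.623, -0.236, 0.211]
contact_force: [0.4, -0.7, 0.2]
grip_width: 0.0876
grasp_force: 0.0
```

```bash
python3 st.py
python3 - <<'E'
from fit import *
np.set_printoptions(precision=4,suppress=True)
im=bot.capture("wrist"); K=cal("wrist")
m=bot.masks_of("jar_mid","wrist"); print([(q["xy"],q["confidence"],q["region"].sum(),np.where(q["region"].any(1))[0][[0,-1]]) for q in m])
print(proj("wrist",(.468,.1445,.0),K),proj("wrist",(.468,.1445,.1),K))
E
```

```text
25.6833 q [-1.2216  0.828   0.729   1.9465 -0.0344  0.9597 -0.6716] p [0.465  0.1311 0.042 ] z [-0.074  -0.5962 -0.7994] tilt 36.93 tiltaz -97.07 y [ 0.9909 -0.1346  0.0087] -7.74 f [ 0.425  -0.6791  0.2228] w 0.0875823756810287 gf 0.0
[([321.2, 245.5], 0.97, np.int64(13231), array([159, 350]))]
[315.8091 180.7051] [317.5636 344.7947]
```

jog_arm --series '[100,2,2,0,0,140,0,0,0,0,255,0,0,0,0,255,0,0,0,0,255,0,0,0,0,255,0,0,0,0,255,0,0,0,0,255,0,0,0,0]'

```text
t: 26.45
tool_pos: [0.4692, 0.1366, 0.044]
orientation: [0.715, 0.624, -0.233, 0.211]
contact_force: [-1.5, 0.9, 3.2]
grip_width: 0.0483
grasp_force: 30.0
```

```bash
python3 st.py
```

```text
26.45 q [-1.2228  0.827   0.7293  1.9348 -0.035   0.9663 -0.6715] p [0.4692 0.1366 0.044 ] z [-0.0691 -0.593  -0.8022] tilt 36.66 tiltaz -96.64 y [ 0.9912 -0.1316  0.0119] -7.56 f [-1.5368  0.8605  3.1547] w 0.04833205914106138 gf 29.9716138956137
```

jog_arm --series '[255,0,0,0,0,255,0,0,0,0]'

```text
t: 26.62
tool_pos: [0.4693, 0.1366, 0.044]
orientation: [0.715, 0.624, -0.233, 0.211]
contact_force: [-1.9, 1.7, 4.3]
grip_width: 0.0483
grasp_force: 30.0
```

```bash
python3 st.py
python3 - <<'E'
from fit import *
np.set_printoptions(precision=4,suppress=True)
im=bot.capture("wrist"); save(im,"w9.png"); K=cal("wrist")
m=bot.masks_of("jar_mid","wrist"); M=m[0]["region"]; print(m[0]["confidence"],M.sum())
for r in range(150,360,12):
    c=np.where(M[r])[0]; print(r,(c[0],c[-1]) if len(c) else None,end=' ')
for y in(.14,.145,.15): print(y,proj("wrist",(.470,y,.0),K),proj("wrist",(.470,y,.1),K))
p,i=fit(JAR,M,[.47,.145,0],K,"wrist",(.006,.006)); print(p,i)
S=sil(JAR,[*p[:2],0],K,"wrist")>.5
for r in range(150,360,12):
    c=np.where(S[r])[0]; print(r,(c[0],c[-1]) if len(c) else None,end=' ')
E
```

```text
26.6167 q [-1.2227  0.827   0.7293  1.9347 -0.035   0.9664 -0.6715] p [0.4693 0.1366 0.044 ] z [-0.0691 -0.593  -0.8022] tilt 36.66 tiltaz -96.64 y [ 0.9912 -0.1316  0.0119] -7.56 f [-1.934   1.7198  4.2543] w 0.04832072762796654 gf 29.978951944503933
0.69 12252
150 None 162 (np.int64(306), np.int64(312)) 174 (np.int64(289), np.int64(346)) 186 (np.int64(280), np.int64(352)) 198 (np.int64(279), np.int64(355)) 210 (np.int64(278), np.int64(356)) 222 (np.int64(277), np.int64(357)) 234 (np.int64(276), np.int64(358)) 246 (np.int64(274), np.int64(360)) 258 (np.int64(274), np.int64(361)) 270 (np.int64(274), np.int64(361)) 282 (np.int64(273), np.int64(362)) 294 (np.int64(275), np.int64(356)) 306 (np.int64(276), np.int64(354)) 318 None 330 None 342 (np.int64(277), np.int64(352)) 354 None 0.14 [315.8734 187.942 ] [317.9023 345.8056]
0.145 [314.839  183.2409] [316.6052 344.3987]
0.15 [313.7632 178.3526] [315.2269 342.8995]
[0.4707 0.1442] 0.7483932504236906
150 None 162 (np.int64(305), np.int64(327)) 174 (np.int64(285), np.int64(347)) 186 (np.int64(282), np.int64(350)) 198 (np.int64(281), np.int64(351)) 210 (np.int64(281), np.int64(352)) 222 (np.int64(280), np.int64(353)) 234 (np.int64(280), np.int64(354)) 246 (np.int64(279), np.int64(355)) 258 (np.int64(278), np.int64(356)) 270 (np.int64(278), np.int64(357)) 282 (np.int64(277), np.int64(358)) 294 (np.int64(276), np.int64(359)) 306 (np.int64(276), np.int64(360)) 318 (np.int64(275), np.int64(361)) 330 (np.int64(275), np.int64(362)) 342 (np.int64(274), np.int64(363)) 354 None
```

Run:
```python
from fit import *
from scipy.optimize import minimize
np.set_printoptions(precision=4,suppress=True)
D=[]
for n,lim in(("w6",300),("w7",256)):
    z=np.load(f"pics/{n}.npz"); K=(z['M'],z['r'],z['t']); im=cv2.imread(f"pics/{n}.png").astype(int); b,g,r=im[...,0],im[...,1],im[...,2]
    M=((g>r+12)&(g>b+3)).astype(np.uint8); M[lim:]=0; M=cv2.morphologyEx(M,cv2.MORPH_CLOSE,np.ones((3,3)))
    k,l,st,ct=cv2.connectedComponentsWithStats(M); i=min(range(1,k),key=lambda i:abs(ct[i][0]-330)+abs(ct[i][1]-200)-st[i][4]); M=(l==i).astype(float); print(n,st[i],M.sum()); D.append((K,M,lim))
def sil6(p,K,lim):
    # p: x,y,z of back, yaw, pitch about seat lateral axis
    Q=R.from_euler("ZY",[p[3],p[4]]).as_matrix(); m=np.zeros((1600,2560),np.uint8)
    for P in HOLDER:
        W=P@Q.T+p[:3]; h=cv2.convexHull(((np.array([proj("wrist",w,K) for w in W])+.5)*4).astype(np.float32)); cv2.fillConvexPoly(m,h.astype(np.int32),1)
    m=cv2.resize(m.astype(np.float32),(640,400),interpolation=cv2.INTER_AREA); m[lim:]=0; return m
def f(p):
    e=0
    for K,M,lim in D:
        s=sil6(p,K,lim); e+=1-np.minimum(s,M).sum()/np.maximum(s,M).sum()
    return e/2
p0=np.array([.474,-.370,.077,-1.703,0]); S=np.vstack([p0,p0+np.diag([.004,.004,.004,.03,.03])])
r=minimize(f,p0,method="Nelder-Mead",options=dict(initial_simplex=S,xatol=1e-4,fatol=1e-4)); p=r.x; print(f(p0),r.fun,p,np.degrees(p[3:]))
Q=R.from_euler("ZY",p[3:]).as_matrix(); print("dish",p[:3]+Q@[-.114,0,.005]); print("top",p[:3]+Q@[0,0,.12])
```

```text
w6 [ 530   56  101   98 7354] 7354.0
w7 [ 521   38   96   93 6899] 6899.0
1.0 1.0 [ 0.474 -0.37   0.077 -1.703  0.   ] [-97.5747   0.    ]
dish [ 0.489 -0.257  0.082]
top [ 0.474 -0.37   0.197]
```

Picked the wrong component (teal basket); restrict columns.

```bash
cat > dfit.py <<'E'
from fit import *
from scipy.optimize import minimize
np.set_printoptions(precision=4,suppress=True)
D=[]
for n,lim in(("w6",300),("w7",256)):
    z=np.load(f"pics/{n}.npz"); K=(z['M'],z['r'],z['t']); im=cv2.imread(f"pics/{n}.png").astype(int); b,g,r=im[...,0],im[...,1],im[...,2]
    M=((g>r+12)&(g>b+3)).astype(np.uint8); M[lim:]=0; M[:,:270]=0; M[:,390:]=0; M=cv2.morphologyEx(M,cv2.MORPH_CLOSE,np.ones((3,3)))
    k,l,st,ct=cv2.connectedComponentsWithStats(M); i=1+st[1:,4].argmax(); M=(l==i).astype(float); print(n,st[i],M.sum()); D.append((K,M,lim))
def sil6(p,K,lim):
    Q=R.from_euler("ZY",[p[3],p[4]]).as_matrix(); m=np.zeros((1600,2560),np.uint8)
    for P in HOLDER:
        W=P@Q.T+p[:3]; h=cv2.convexHull(((np.array([proj("wrist",w,K) for w in W])+.5)*4).astype(np.float32)); cv2.fillConvexPoly(m,h.astype(np.int32),1)
    m=cv2.resize(m.astype(np.float32),(640,400),interpolation=cv2.INTER_AREA); m[lim:]=0; return m
def f(p):
    e=0
    for K,M,lim in D:
        s=sil6(p,K,lim); e+=1-np.minimum(s,M).sum()/np.maximum(s,M).sum()
    return e/2
p0=np.array([.474,-.370,.077,-1.703,0]); S=np.vstack([p0,p0+np.diag([.004,.004,.004,.03,.03])])
r=minimize(f,p0,method="Nelder-Mead",options=dict(initial_simplex=S,xatol=1e-4,fatol=1e-4)); p=r.x; print(f(p0),r.fun,p,np.degrees(p[3:]))
Q=R.from_euler("ZY",p[3:]).as_matrix(); print("dish",p[:3]+Q@[-.114,0,.005]); print("top",p[:3]+Q@[0,0,.12])
E
python3 dfit.py
```

```text
w6 [ 306  193   57  107 3470] 3470.0
w7 [ 307  124   50  132 3611] 3611.0
0.05857501645373436 0.04813956829675203 [ 0.4737 -0.3684  0.0776 -1.7166 -0.0015] [-98.3526  -0.0864]
dish [ 0.4902 -0.2556  0.0825]
top [ 0.4737 -0.3682  0.1976]
```

jog_arm --series '[255,0,0,15,0,255,0,0,30,0,255,0,0,36,0,255,0,0,35,0,255,1,-15,0,0,255,2,-30,0,0,255,2,-37,0,0,255,2,-37,0,0,255,2,-37,0,0,255,2,-37,0,0,255,2,-37,0,0,255,2,-37,0,0,255,2,-37,0,0,255,1,-32,0,0,255,1,-20,0,0,255,0,-10,0,0,255,0,0,0,0,255,0,0,0,0]'

```text
t: 28.22
tool_pos: [0.4884, -0.2289, 0.1597]
orientation: [0.715, 0.624, -0.232, 0.211]
contact_force: [0.3, 1.1, -1.3]
grip_width: 0.0487
grasp_force: 30.0
```

```bash
python3 st.py
python3 - <<'E'
from fit import *
np.set_printoptions(precision=4,suppress=True)
s=bot.get_state(); im=bot.capture("wrist"); save(im,"w10.png"); K=cal("wrist"); np.savez("pics/w10",M=K[0],r=K[1],t=K[2])
m=bot.masks_of("jar_mid","wrist"); M=m[0]["region"]; print(m[0]["confidence"],M.sum(),np.where(M.any(1))[0][[0,-1]])
for r in (174,198,222,246,270): 
    c=np.where(M[r])[0]; print(r,(c[0],c[-1]) if len(c) else None,end=' ')
d=bot.masks_of("holder_dish","wrist"); 
for q in d[:1]:
    H=q["region"]; print("\nholder",q["confidence"],H.sum(),np.where(H.any(1))[0][[0,-1]],[(r,np.where(H[r])[0][[0,-1]]) for r in range(110,240,10) if H[r].any()])
for a in (0,90,180,270): 
    t=np.radians(a); print(a,proj("wrist",(.490+.034*np.cos(t),-.256+.034*np.sin(t),.0915),K), "jarfoot",proj("wrist",(s['tool_pos'][0]+.0014+.024*np.cos(t),s['tool_pos'][1]+.009+.024*np.sin(t),s['tool_pos'][2]-.044),K))
E
```

```text
28.2167 q [-0.7783  0.5674  0.9466  2.0978  0.2846  0.7257 -0.2636] p [ 0.4884 -0.2289  0.1597] z [-0.0686 -0.5924 -0.8027] tilt 36.61 tiltaz -96.61 y [ 0.9912 -0.1317  0.0125] -7.57 f [ 0.265   1.0988 -1.2702] w 0.048677260549852726 gf 29.951054106932133
0.84 12317 [162 348]
174 (np.int64(291), np.int64(346)) 198 (np.int64(278), np.int64(355)) 222 (np.int64(278), np.int64(357)) 246 (np.int64(276), np.int64(361)) 270 (np.int64(274), np.int64(361)) 
holder 0.75 2033 [141 194] [(150, array([292, 354])), (160, array([285, 362])), (170, array([283, 364])), (180, array([354, 365])), (190, array([356, 361]))]
0 [364.675  184.0062] jarfoot [352.512  180.3789]
90 [315.5349 158.2991] jarfoot [309.7307 158.3762]
180 [278.8371 191.6003] jarfoot [278.7654 187.0382]
270 [325.8454 211.4362] jarfoot [319.7274 204.6695]
```

jog_arm --series '[255,0,-12,0,0,255,-0.5,-12,0,0,255,0,-11,0,0,255,0,0,-6,0,255,0,0,0,0,255,0,0,0,0]'

```text
t: 28.87
tool_pos: [0.4874, -0.2646, 0.1534]
orientation: [0.715, 0.624, -0.233, 0.211]
contact_force: [0.6, -0.1, -1.8]
grip_width: 0.0484
grasp_force: 30.0
```

```bash
python3 st.py
python3 - <<'E'
from fit import *
np.set_printoptions(precision=4,suppress=True)
z=np.load("pics/w10.npz"); print("w10 dish bottom pred row",proj("wrist",(.490,-.222,.0775),(z['M'],z['r'],z['t'])))
s=bot.get_state(); im=bot.capture("wrist"); save(im,"w11.png"); K=cal("wrist")
b,g,r=[im[...,i].astype(int) for i in(2,1,0)]
G=((g>r+12)&(g>b+3)); G[:,:200]=0; G[:,430:]=0
print("green",[(i,np.where(G[i])[0][[0,-1]].tolist()) for i in range(90,235,8) if G[i].any()])
d=bot.masks_of("holder_dish","wrist")
for q in d[:1]:
    H=q["region"]; print("holder",q["confidence"],[(i,np.where(H[i])[0][[0,-1]].tolist()) for i in range(90,235,8) if H[i].any()])
m=bot.masks_of("jar_mid","wrist"); M=m[0]["region"]; print([(i,np.where(M[i])[0][[0,-1]].tolist()) for i in range(150,235,8) if M[i].any()])
S=sil(HOLDER[2:],[.4737,-.3684,-1.7166,.0776],K,"wrist")>.5; print("pred dish",[(i,np.where(S[i])[0][[0,-1]].tolist()) for i in range(90,235,8) if S[i].any()])
J=sil([cyl(0,24.2,0,100)],[s['tool_pos'][0]+.002,s['tool_pos'][1]+.0078,0,s['tool_pos'][2]-.044],K,"wrist")>.5; print("pred jar",[(i,np.where(J[i])[0][[0,-1]].tolist()) for i in range(150,235,8) if J[i].any()])
E
```

```text
28.8667 q [-0.6981  0.5822  0.9356  2.0952  0.292   0.6754 -0.2199] p [ 0.4874 -0.2646  0.1534] z [-0.07   -0.5929 -0.8022] tilt 36.66 tiltaz -96.73 y [ 0.9912 -0.1322  0.0113] -7.6 f [ 0.6191 -0.1014 -1.7938] w 0.04842305322562269 gf 29.951262135291472
w10 dish bottom pred row [315.3529 144.3031]
green [(114, [294, 345]), (122, [283, 355]), (130, [277, 362]), (138, [274, 365]), (146, [272, 366]), (154, [272, 367]), (162, [273, 366]), (170, [276, 362]), (178, [284, 355]), (202, [328, 329])]
holder 0.92 [(114, [294, 346]), (122, [283, 357]), (130, [277, 363]), (138, [275, 365]), (146, [273, 367]), (154, [272, 367]), (162, [273, 367]), (170, [277, 362]), (178, [351, 355])]
[(166, [297, 324]), (174, [289, 345]), (182, [283, 353]), (190, [278, 354]), (198, [278, 355]), (206, [278, 356]), (214, [277, 357]), (222, [277, 358]), (230, [276, 358])]
pred dish [(114, [294, 341]), (122, [281, 354]), (130, [274, 361]), (138, [270, 364]), (146, [269, 365]), (154, [268, 367]), (162, [268, 367]), (170, [271, 363]), (178, [277, 357]), (186, [288, 345])]
pred jar [(158, [315, 319]), (166, [289, 345]), (174, [282, 352]), (182, [280, 354]), (190, [279, 354]), (198, [279, 355]), (206, [278, 356]), (214, [278, 357]), (222, [277, 357]), (230, [277, 358])]
```

jog_arm --series '[255,1,1.5,-6,0,255,0,0,-6,0,255,0,0,-6,0,255,0,0,-4,0,255,0,0,0,0]'

```text
t: 29.43
tool_pos: [0.4884, -0.2627, 0.1308]
orientation: [0.715, 0.624, -0.233, 0.211]
contact_force: [-0.0, 0.3, -0.1]
grip_width: 0.0482
grasp_force: 30.0
```

```bash
python3 st.py
```

```text
29.4333 q [-0.6783  0.624   0.9085  2.1052  0.2751  0.632  -0.2329] p [ 0.4884 -0.2627  0.1308] z [-0.0701 -0.5932 -0.802 ] tilt 36.68 tiltaz -96.74 y [ 0.9913 -0.1312  0.0105] -7.54 f [-0.0443  0.284  -0.1025] w 0.048234366479766255 gf 29.95124922017567
```

jog_arm --series '[255,0,0,-2,0,255,0,0,-1.5,0,255,0,0,0,0]'

```text
t: 29.68
tool_pos: [0.4889, -0.2629, 0.1282]
orientation: [0.715, 0.624, -0.233, 0.211]
contact_force: [0.5, 0.4, -1.5]
grip_width: 0.0485
grasp_force: 30.0
```

```bash
python3 st.py
```

```text
29.6833 q [-0.6752  0.6289  0.9056  2.106   0.2729  0.6254 -0.2347] p [ 0.4889 -0.2629  0.1282] z [-0.0688 -0.5929 -0.8023] tilt 36.65 tiltaz -96.62 y [ 0.9912 -0.1315  0.0122] -7.56 f [ 0.4639  0.3965 -1.5094] w 0.04848427591316315 gf 29.95104544563219
```

jog_arm --series '[255,0,0,-1,0,255,0,0,-1,0,255,0,0,0,0]'

```text
t: 29.93
tool_pos: [0.4889, -0.2629, 0.1263]
orientation: [0.715, 0.624, -0.233, 0.212]
contact_force: [-0.1, 0.7, -1.6]
grip_width: 0.0484
grasp_force: 30.0
```

```bash
python3 st.py
```

```text
29.9333 q [-0.6734  0.6323  0.9033  2.1069  0.2716  0.6215 -0.2359] p [ 0.4889 -0.2629  0.1263] z [-0.0686 -0.5928 -0.8024] tilt 36.64 tiltaz -96.6 y [ 0.9912 -0.1315  0.0123] -7.56 f [-0.0969  0.7195 -1.6355] w 0.04838859066774219 gf 29.95117068523541
```

jog_arm --series '[255,0,0,-1,0,255,0,0,-1,0,255,0,0,0,0]'

```text
t: 30.18
tool_pos: [0.4889, -0.2629, 0.1242]
orientation: [0.715, 0.624, -0.233, 0.211]
contact_force: [-0.3, -0.7, -0.3]
grip_width: 0.0483
grasp_force: 30.0
```

```bash
python3 st.py
```

```text
30.1833 q [-0.6714  0.6361  0.9009  2.1078  0.2702  0.6174 -0.2369] p [ 0.4889 -0.2629  0.1242] z [-0.0688 -0.5929 -0.8023] tilt 36.65 tiltaz -96.62 y [ 0.9913 -0.1314  0.0121] -7.55 f [-0.2886 -0.6689 -0.3395] w 0.04831780882664123 gf 29.951229222351685
```

jog_arm --series '[255,0,0,-1,0,255,0,0,0,0,255,0,0,0,0]'

```text
t: 30.43
tool_pos: [0.4889, -0.2629, 0.1233]
orientation: [0.715, 0.624, -0.233, 0.211]
contact_force: [0.2, -0.1, -1.2]
grip_width: 0.0484
grasp_force: 30.0
```

```bash
python3 st.py
```

```text
30.4333 q [-0.6706  0.6379  0.8999  2.1082  0.2696  0.6156 -0.2375] p [ 0.4889 -0.2629  0.1233] z [-0.0688 -0.5929 -0.8023] tilt 36.65 tiltaz -96.62 y [ 0.9912 -0.1315  0.0121] -7.56 f [ 0.1978 -0.1082 -1.1609] w 0.0484040997618407 gf 29.950981781585142
```

jog_arm --series '[255,0,0,-1,0,255,0,0,-1,0,255,0,0,0,0]'

```text
t: 30.68
tool_pos: [0.4892, -0.263, 0.1215]
orientation: [0.715, 0.624, -0.233, 0.212]
contact_force: [0.2, 0.6, 1.4]
grip_width: 0.0482
grasp_force: 30.0
```

```bash
python3 st.py
```

```text
30.6833 q [-0.6687  0.6415  0.8977  2.1086  0.2685  0.6116 -0.2386] p [ 0.4892 -0.263   0.1215] z [-0.0684 -0.5931 -0.8022] tilt 36.66 tiltaz -96.58 y [ 0.9913 -0.1312  0.0125] -7.54 f [0.1689 0.5641 1.3566] w 0.0482084042297463 gf 29.961018324829638
```

jog_arm --series '[255,0,0,-0.8,0,255,0,0,0,0]'

```text
t: 30.85
tool_pos: [0.4895, -0.2631, 0.1211]
orientation: [0.715, 0.624, -0.233, 0.212]
contact_force: [-1.2, 3.8, 7.4]
grip_width: 0.0482
grasp_force: 30.0
```

```bash
python3 st.py
python3 - <<'E'
from fit import *
im=bot.capture("wrist"); save(im,"w12.png"); K=cal("wrist")
for n in("holder_dish","jar_mid"):
    for q in bot.masks_of(n,"wrist")[:1]:
        H=q["region"]; print(n,round(q["confidence"],2),[(i,np.where(H[i])[0][[0,-1]].tolist()) for i in range(106,250,8) if H[i].any()])
S=sil(HOLDER[2:],[.4737,-.3684,-1.7166,.0776],K,"wrist")>.5; print("pred dish",[(i,np.where(S[i])[0][[0,-1]].tolist()) for i in range(106,235,8) if S[i].any()])
t=np.linspace(0,2*np.pi,9)[:-1]
print("inner rim",[proj("wrist",(.491+.03*np.cos(a),-.256+.03*np.sin(a),.0915),K).round().tolist() for a in t])
print("jar at rim height",[proj("wrist",(.491+.0242*np.cos(a),-.256+.0242*np.sin(a),.0915),K).round().tolist() for a in t])
E
```

```text
30.85 q [-0.6682  0.6426  0.8973  2.1083  0.2683  0.6107 -0.2391] p [ 0.4895 -0.2631  0.1211] z [-0.0681 -0.5934 -0.802 ] tilt 36.68 tiltaz -96.55 y [ 0.9913 -0.1312  0.0129] -7.54 f [-1.1718  3.8414  7.379 ] w 0.048176680904284216 gf 29.9811924865935
holder_dish 0.75 [(146, [298, 337]), (154, [283, 354]), (162, [274, 363]), (170, [271, 368]), (178, [268, 369]), (186, [268, 371]), (194, [268, 371]), (202, [269, 368]), (210, [357, 362])]
jar_mid 0.89 [(170, [293, 335]), (178, [286, 350]), (186, [279, 353]), (194, [278, 354]), (202, [278, 356]), (210, [277, 357]), (218, [277, 357]), (226, [276, 359]), (234, [276, 360]), (242, [275, 360])]
pred dish [(154, [284, 347]), (162, [272, 359]), (170, [266, 365]), (178, [263, 368]), (186, [262, 369]), (194, [261, 370]), (202, [261, 369]), (210, [265, 366]), (218, [272, 357]), (226, [288, 341])]
inner rim [[365.0, 198.0], [349.0, 178.0], [309.0, 171.0], [275.0, 185.0], [270.0, 207.0], [290.0, 223.0], [322.0, 227.0], [352.0, 218.0]]
jar at rim height [[356.0, 199.0], [343.0, 183.0], [311.0, 178.0], [284.0, 188.0], [278.0, 206.0], [295.0, 219.0], [321.0, 223.0], [346.0, 215.0]]
```

jog_arm --series '[255,0,0,0.7,0,170,0,0,0,0,90,0,0,0,0,0,0,0,0,0,0,0,0,0,0,0,0,0,0,0,0,1,9,12,0,0,1,15,20,0,0,2,18,24,0,0,2,18,24,0,0,2,18,24,0,0,2,18,24,0,0,0,35,20,0,0,0,35,20,0,0,0,35,20,0,0,0,0,0,0]'

```text
t: 32.33
tool_pos: [0.5024, -0.0542, 0.3112]
orientation: [0.713, 0.628, -0.229, 0.213]
contact_force: [0.3, 0.2, -0.5]
grip_width: 0.0879
grasp_force: 0.0
```

```bash
python3 st.py; python3 look.py w13 | grep -E "jar|dish|cam"
python3 - <<'E'
from fit import *
np.set_printoptions(precision=4,suppress=True)
z=np.load("pics/w13.npz"); K=(z['M'],z['r'],z['t'])
m=bot.masks_of("jar_mid","wrist")
for q in m[:2]:
    M=q["region"]; print(q["confidence"],M.sum(),[(i,np.where(M[i])[0][[0,-1]].tolist()) for i in range(100,320,10) if M[i].any()])
S=sil([cyl(0,24.2,0,100)],[.491,-.257,0,.0825],K,"wrist")>.5
print("pred",[(i,np.where(S[i])[0][[0,-1]].tolist()) for i in range(100,320,10) if S[i].any()])
I=cv2.imread("pics/w13.png"); r=I.astype(int); red=(r[...,2]>110)&(r[...,1]<70)&(r[...,0]<70); print("red",np.argwhere(red).mean(0) if red.any() else None, red.sum(), "pred catch",proj("wrist",(.473,-.366,.205),K))
E
```

```text
32.3333 q [-1.2057  0.3725  1.0581  1.8962  0.3075  1.2419 -0.4043] p [ 0.5024 -0.0542  0.3112] z [-0.0589 -0.591  -0.8045] tilt 36.43 tiltaz -95.69 y [ 0.9925 -0.1209  0.0161] -6.94 f [ 0.2656  0.1514 -0.4587] w 0.08791686376349321 gf 0.0
cam [0.5204 0.1051 0.3901]
holder_dish [322.2 172.4] 0.94 [ 0.4811 -0.3429  0.005 ]
jar_mid [323.2 198.6] 0.69 [ 0.4793 -0.366   0.05  ]
jar_mid [328.4 324.7] 0.38 [ 0.3928 -1.4393  0.05  ]
0.84 2123 [(170, [309, 336]), (180, [306, 338]), (190, [306, 338]), (200, [306, 339]), (210, [307, 339]), (220, [307, 338]), (230, [310, 335])]
pred [(170, [310, 338]), (180, [309, 340]), (190, [309, 340]), (200, [309, 341]), (210, [308, 342]), (220, [308, 343]), (230, [308, 343])]
red [278.04 318.  ] 25 pred catch [321.752  276.3608]
```

```bash
python3 -c "
from plant import bot
print(bot.sign_off())"
```

```text
the job is handed in; nothing more can be done
None
```

The job is handed in after 32 s of the allowed 61 s: the green arm is hooked in and pressed down until it bottomed at seated height, the red catch shows directly above its back plate, and the yellow-capped jar stands upright in the dish, released, with the robot clear; no pass or fail verdict came back.

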